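# Put the sample cups away in the roll-top store

## Robot

A 6-joint arm with a two-finger parallel gripper is mounted at the origin on a cart in front of the work surface, level with it; the furniture and walls round the work are solid. World frame = base frame: x ahead of the robot, y to its left, z up, the work surface at z = 0. Lengths are in m, angles in rad, forces in N, time in s.
With the tool pointing down it reaches from about 0.275 to 0.75 m from the base axis. Payload 10.2 kg.
Tool frame: the origin (TCP) lies midway between the tips of the shut fingers; the grasp point (between the pads) lies 19 mm behind it; z points along the fingers, x is the direction in which the jaws open and shut, and the axes are right-handed (so a half turn about z gives the same grasp; the last joint's range is limited). The gripper opens to 85 mm and grips with 20 to 120 N. Pads are 22 mm wide; open, the fingers measure 114 mm over their backs; the gripper's body (76 mm by 85 mm) begins 54 mm behind the grasp point. The pads swing forward as they close: fully open they stand 13 mm farther back than shut.
Start: joints at [-1.386, 0.313, 1.498, -0, 1.331, -0.223], TCP at [0.208, -0.482, 0.2] pointing down, gripper open.
Joint ranges: [-2.94, 2.94], [-0.97, 2.17], [0.19, 2.56], [-1.23, 4.37], [0.02, 3.11], [-2.88, 2.88]. Speed limits (rad/s): [2.39, 2.39, 3.01, 3.14, 3.14, 3.14].

## Interface

Orientations are given as a 3x3 rotation matrix whose columns are the frame's x, y, z axes.
In Python, from plant import read_state, vision, ctrl gives the robot as it stands.
- The arm moves only by the shell command python3 -m inch 'ROWS' [OPENING] [FORCE]. ROWS is JSON, a list of rows, each an object of numbers: "x", "y", "z": the shift along the world's x, y, z in mm; "rx", "ry", "rz": the turn, a rotation vector about the world's x, y, z in degrees. A call has exactly 8 rows; each row is the pose to reach, as a shift and turn from the pose measured when the call began; what a row does not reach only later rows make up. A row lasts 1/10 s, in which the tool goes at most 50 mm and 8.59 degrees, less where a joint would pass 70% of its speed; a pose out of reach is approached as far as the arm can. A call with a gripper value outside its range is refused whole. OPENING is the closure, from -1 (fully open) to 1 (shut), so that 0 is half open, set as the call begins (- or left out, the last holds). The fingers move at their own pace and stop on an object; FORCE is the grip in N (left out, the last holds). Time passes only in rows, so rows that repeat a pose let the fingers close, or fill a call up. It gives the time, the measured TCP pose, the force and the opening at its end, in the units of the state.
- read_state(): the state, without advancing time (a new reading comes with each control period).
- vision.grab_frame(name): name is "scene" or "top" or "wrist"; returns the picture (480x640x3 uint8, red, green, blue); there is no depth.
- vision.camera_model(name): a dict with "vertical_fov" (degrees; the focal length in pixels is half the picture's height over the tangent of half this angle, whatever the lens; pixels are square), "cx", "cy" (the principal point, pixels), "rvec" (rotation vector, rad) and "tvec" (3), from world to camera coordinates, as OpenCV has them. Camera axes: x right, y down, z forward; pixel columns grow to the right and rows downward; lengths in m; the calibration is good to about 2 mm. A picture is of the moment at which its call begins: read the wrist's pose just before it. camera_model takes no time and is no camera call; for the wrist camera it gives the pose at the moment of the call.
- ctrl.finish_job(): hands the job in, once; it reports no verdict.
Trained networks look in the newest picture that a camera, given by its name, has taken for a name from the list of things; names that differ only in an ending like _2 or _b are one class to them, and where a whole thing is asked for, a point or a joint stands for the part that bears it (a point fixed in the world has none). Each returns a list of dicts, best first, with "confidence" (0 to 1); they miss things now and then, are a little off and sometimes report something else, mostly with a low value. They report only what shows in the picture. A call takes as long as a camera call. They do not tell look-alikes from the thing itself.
- vision.boxes_of(camera, target): "centre" ([x, y, z] in m, in the coordinates of the camera as it stood for that picture, good to about 4 mm: the middle of the surface that is visible of it).
- vision.cut_out(camera, target): "pixels" (480x640 bool, what is visible of it).
The state is a dict: "time": time; "joint_positions": joint angles; "dq": joint speeds; "tau": joint torques, N m; "eef_pos": TCP position; "eef_rot": TCP orientation; "wrist_force": force on the tool from outside, world axes, zero at the start; "wrist_torque": the same for the moment, N m; "width": finger opening in m.
Only numpy, scipy, OpenCV 4.12 (cv2) and the standard library are available. Lean on these libraries where they do the work, as an engineer would, in place of code of your own. Each camera call takes 0.05 s, during which the arm holds its last target. There are 200 camera calls.

## Task

Roll the slatted tambour door of the bench store fully open, pull the carrier out along its rails to the loading station at the outer stop, and stand every lidded sample cup that is out on the bench upright in a bay of its own. Then push the loaded carrier fully home to the inner stop and roll the tambour fully closed. Leave the dropper bottle and the small reagent bottle standing.

Things in the scene. Friction and masses are not known exactly. Their poses are not given: they have to be found in the camera images.
- store: Roll-top store fixed to the bench: drum between two white end cheeks, 308 mm wide (own y), 284 deep, 222 high. Cheeks 144 to 154 mm either side of the middle, edge 142 mm round the axis. Base plate 8 mm thick reaches 205 mm ahead of the origin. Origin: under the drum's middle, on the bench. Own -x points out of the front (roughly world +y, the robot's left), z up. Place and yaw vary.
- drum_axis (a point): Middle of the drum's horizontal axis, 80 mm above the bench; the axis runs along the point's own y; the point's -x points out of the front. The tambour's curved track is a circle round this axis.
- tambour (a joint): Tambour: 14 aluminium slats 284 mm wide on a circular track of 130 mm radius round drum_axis. Radians: 0 closed (lower edge just over the rails), 1.95 fully open at its stop (slats stowed over the back; lower edge then 210 mm up, 18 mm in front of the axis). Starts 0 to 0.2. Stays where left; friction and weight take 3 to 7 N at the pull.
- tambour_pull (a point): Centre of the tambour's T-pull: steel bar 16 mm thick, 44 mm long along the store's y, on a stem, 165 mm from the drum axis (35 mm off the slats). Closed it stands in front, 12 degrees above axis level (114 mm above the bench); opening, it goes up and over on a 165 mm circle to 124 degrees. Pinch it from above across its two flat ends; it pivots between the fingers.
- carrier (a joint): Carrier slide, metres pulled out along the rails (store's -x): 0 home at the inner stop, 0.14 at the outer stop, the loading station. Starts 0 to 0.012. Friction about 2.5 N, solid stops, stays where left.
- carrier_pull (a point): Centre of the T-pull on the carrier's front: steel bar 16 mm thick, 44 mm long along the store's y, 65 mm above the bench, 88 mm in front of the bays' middle line. Pinch it from above across its two flat ends when the tambour is fully open.
- bay0 (a point): Floor centre of the first bay of the carrier, a white tray with three open-topped bays in a row along the store's y, 78 mm apart. Floor 22 mm above the bench; each bay 80 mm (store's x) by 74 mm (store's y) inside. Ribs and corners stand 55 mm above the floor; front and back are cut down to a 14 mm sill over the middle 40 mm, for the fingers. Axes as the store's.
- bay1 (a point): Floor centre of the middle bay, as bay0.
- bay2 (a point): Floor centre of the third bay, as bay0.
- cup0_mid (a point): Centre (34 mm above its underside) of a lidded sample cup, a white cup with a screw lid, 62 mm across, 68 mm high, own z up, 40 to 85 g, to be gripped across the lid. Stands on the bench to the left, in front of the water bath. Two or three of the cups are there; an absent one reads None.
- cup1_mid (a point): Centre (34 mm above its underside) of a lidded sample cup, a white cup with a screw lid, 62 mm across, 68 mm high, own z up, 40 to 85 g, to be gripped across the lid. Stands on the bench to the left, in front of the water bath. Two or three of the cups are there; an absent one reads None.
- cup2_mid (a point): Centre (34 mm above its underside) of a lidded sample cup, a white cup with a screw lid, 62 mm across, 68 mm high, own z up, 40 to 85 g, to be gripped across the lid. Stands on the bench to the left, in front of the water bath. Two or three of the cups are there; an absent one reads None.
- dropper_mid (a point): Centre (50 mm up) of a dropper bottle with a rubber bulb, 33 mm across, 102 mm high, a bystander to the left of the cups: leave it standing.
- reagent_mid (a point): Centre (45 mm up) of a small brown reagent bottle with a screw cap, 44 mm across, 89 mm high, a bystander to the left of the cups: leave it standing.
- water_bath: Water bath, fixed furniture between the cups and the wall: a white box standing on the bench, 285 mm wide and 215 mm high (its origin lies on the bench under its middle); its front with the control panel stands 130 to 145 mm from the origin towards the robot (-x), its sides 124 mm to the right (-y) and 161 mm to the left. Keep the gripper clear of it.
Mind the look-alikes: they are no part of the job. What is shaped like the part that bears cup2_mid but blue is not meant.

How it is judged:
By the outcome, as a careful person would: the job done as asked, in the order asked, and still so for the second after the job is handed in, with the robot touching nothing.
Of cup0, cup1, cup2 only 2 to 3 are there at a start; the rules pass over those that are not, and their reading is None.
At some moment in a run one of cup0, cup1, cup2 may be knocked a few centimetres aside while the robot is not near it.
It also fails if it takes over 210 s, if anything falls off the work surface, if the arm or the gripper's body presses on something with over 40 N, if the wrist force passes 120 N, or if a joint passes its speed limit or range.

## Working session

There is one attempt and no reset: what is moved stays moved. The work goes in short steps, Python scripts to look and compute and a shell command to move; the robot and the scene stay as the last step left them, time stands still between calls to the robot, and variables do not carry over. Pictures are saved under pics/ and viewed, about 12 in all and at most 16, crops included, and the job is handed in when it is done.

```bash
ls; mkdir -p pics
cat > h.py <<'E'
from plant import read_state, vision, ctrl
import numpy as np, cv2
def cam(n):
    m=vision.camera_model(n); R=cv2.Rodrigues(np.array(m["rvec"],float))[0]; t=np.array(m["tvec"],float).ravel()
    f=240/np.tan(np.radians(m["vertical_fov"])/2); return R,t,f,m["cx"],m["cy"]
def grab(n,fn=None):
    c=cam(n); im=vision.grab_frame(n)
    if fn: cv2.imwrite("pics/"+fn,cv2.cvtColor(im,cv2.COLOR_RGB2BGR))
    return c,im
def toworld(c,p): return c[0].T@(np.array(p)-c[1])
def ray(c,u,v,z):
    d=c[0].T@np.array([(u-c[3])/c[2],(v-c[4])/c[2],1]); o=-c[0].T@c[1]; return o+d*(z-o[2])/d[2]
def proj(c,p):
    q=c[0]@np.array(p)+c[1]; return np.array([c[3]+c[2]*q[0]/q[2],c[4]+c[2]*q[1]/q[2]])
def find(n,c,names):
    for k in names:
        for b in vision.boxes_of(n,k)[:5]:
            if b["confidence"]>.2:
                w=toworld(c,b["centre"]); print(n,k,round(b["confidence"],2),(w*1000).round(),proj(c,w).round())
E
python3 - <<'E'
from h import *
s=read_state(); print(s['time'],s['eef_rot'])
for n in("scene","top"):
    c,im=grab(n,n+"0.png"); print(n,(-c[0].T@c[1]).round(3))
    find(n,c,["store","tambour_pull","carrier_pull","cup0_mid","cup1_mid","cup2_mid","dropper_mid","reagent_mid","water_bath","bay1"])
print(read_state()['time'])
E
```

```text
pics
0.0 [[ 3.96599849e-01 -9.17991562e-01 -2.29247529e-04]
 [-9.17990716e-01 -3.96599804e-01  1.28107088e-03]
 [-1.26693178e-03 -2.97625414e-04 -9.99999153e-01]]
scene [1.237 0.931 0.606]
top [-0.127  0.373  0.97 ]
top store 0.82 [ 554. -122.  144.] [422. 183.]
top tambour_pull 0.91 [ 561. -127.  175.] [426. 171.]
top tambour_pull 0.69 [432. 506.  73.] [163. 311.]
top cup0_mid 0.82 [378. 248.  65.] [290. 303.]
top cup1_mid 0.65 [393.  96.  67.] [355. 280.]
top cup2_mid 0.73 [391. 361.  70.] [236. 311.]
top cup2_mid 0.61 [627.  58.  66.] [337. 200.]
top dropper_mid 0.61 [371. 503.  56.] [170. 341.]
top reagent_mid 0.57 [434. 503.  73.] [164. 310.]
top reagent_mid 0.31 [ 556. -122.  141.] [422. 183.]
1.1
```

View pics/top0.png

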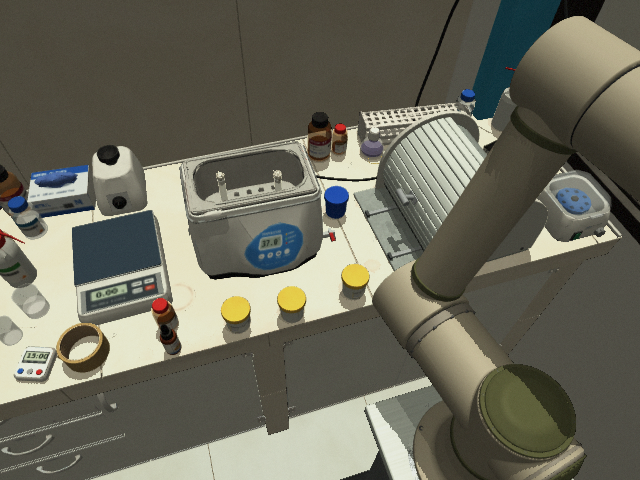

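View pics/scene0.png

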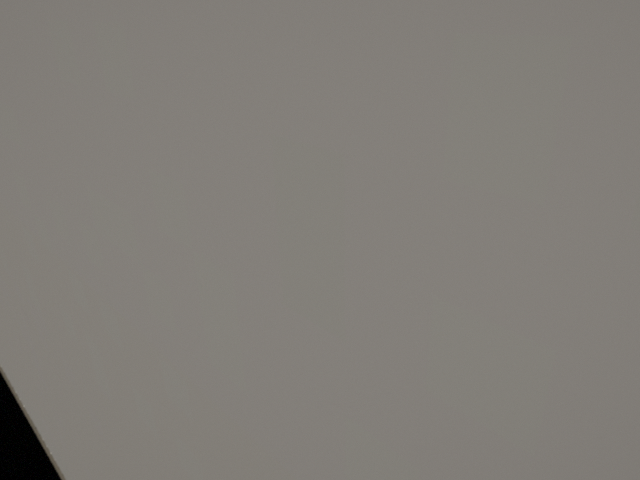

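The top view shows three yellow-lidded cups at (236,311), (291,300) and (355,281). A blue look-alike is at (336,201), which is not meant. The tambour pull is near (405,195) and the carrier pull near (397,243). The scene camera sees only wall. Next I enlarge the store.

Run:
```python
import cv2
a=cv2.imread('pics/top0.png')[95:295,330:530]; cv2.imwrite('pics/crop1.png',cv2.resize(a,(800,800),interpolation=cv2.INTER_CUBIC)[:600*800//800+200])
a=cv2.imread('pics/top0.png')[120:270,330:530]; cv2.imwrite('pics/crop1.png',cv2.resize(a,(800,600),interpolation=cv2.INTER_CUBIC))
```

```text
(no output)
```

View pics/crop1.png

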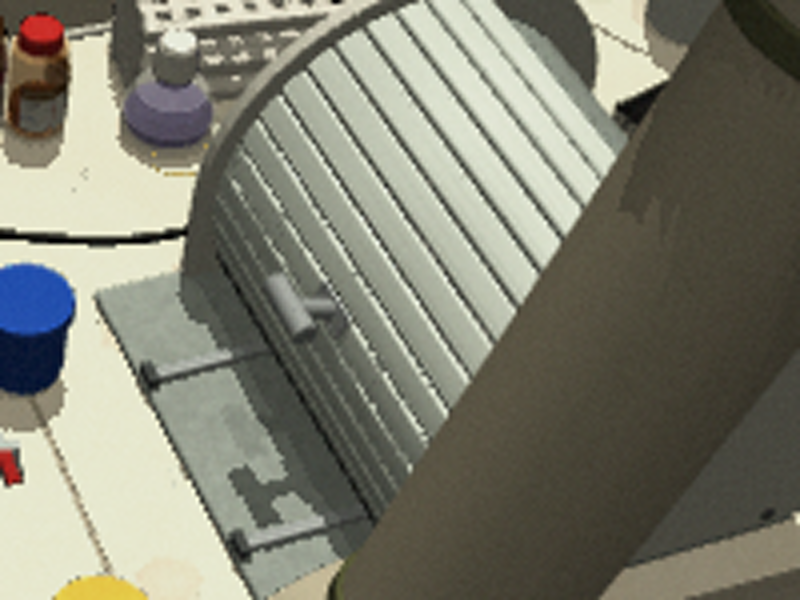

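Run:
```python
from h import *
c=cam("top")
f=lambda u,v,z:(ray(c,330+u/4,120+v/4,z)*1000).round(1)
A=f(97,295,8);B=f(250,598,8);print("corner",A,"edge",B)
yw=(B-A)[:2]/np.linalg.norm((B-A)[:2]); print("edge dir",yw,"deg",np.degrees(np.arctan2(*yw[::-1])))
r1,r2=f(150,375,20),f(240,545,20);print("rails",r1,r2,np.degrees(np.arctan2(*(r2-r1)[1::-1])))
for z in(114,125,135,145): print("pull",z,f(290,305,z), f(274,280,z),f(304,335,z))
# front normal (out): rotate
n=np.array([-yw[1],yw[0]]); n=n if n[1]>0 else -n; print("out",n)
O=A[:2]-n*205+yw*154; print("origin guess (plate half width 154)",O)
for z in(114,125,135,145):
    p=f(290,305,z)[:2]-O; print(z,"out",p@n,"along",p@yw, "expected out",np.sqrt(165**2-(z-80)**2))
```

```text
corner [-6036.2  3189.3  8000. ] edge [-4186.1  3211.   8000. ]
edge dir [0.99993122 0.01172829] deg 0.6719968677382409
rails [-14639.3   8168.3  20000. ] [-11853.3   8238.8  20000. ] 1.4495658972685672
pull 114 [-89894.6  59729.8 114000. ] [-92696.2  59586.5 114000. ] [-86720.7  59513.1 114000. ]
pull 125 [-98630.8  65506.4 125000. ] [-101705.1   65349.2  125000. ] [-95148.   65268.7 125000. ]
pull 135 [-106572.7   70757.9  135000. ] [-109894.9   70587.9  135000. ] [-102809.2   70500.9  135000. ]
pull 145 [-114514.7   76009.4  145000. ] [-118084.8   75826.7  145000. ] [-110470.4   75733.2  145000. ]
out [-0.01172829  0.99993122]
origin guess (plate half width 154) [-5879.80629268  2986.12025615]
114 out 57725.12676655277 along -83343.50899945077 expected out 161.458973117012
125 out 63603.79013771089 along -92011.35850025568 expected out 158.74507866387543
135 out 68948.07384462669 along -99891.12115657942 expected out 155.56349186104046
145 out 74292.35872437138 along -107770.9838060253 expected out 151.65750888103102
```

Units slip (mm passed as m); rerun.

Run:
```python
from h import *
c=cam("top")
f=lambda u,v,z:(ray(c,330+u/4,120+v/4,z/1000)*1000).round(1)
A=f(97,295,8);B=f(250,598,8);print("corner",A,"edge",B)
yw=(B-A)[:2]/np.linalg.norm((B-A)[:2]); print("edge dir",yw,"deg",np.degrees(np.arctan2(*yw[::-1])))
r1,r2=f(150,375,20),f(240,545,20);print("rails",r1,r2,np.degrees(np.arctan2(*(r2-r1)[1::-1])))
n=np.array([-yw[1],yw[0]]); n=n if n[1]>0 else -n; print("out",n)
O=A[:2]-n*205+yw*154; print("origin guess",O)
for z in(114,125,135,145):
    p=f(290,305,z)[:2]-O; print(z,f(290,305,z),f(274,280,z),f(304,335,z),"out",p@n,"along",p@yw, "expected out",np.sqrt(165**2-(z-80)**2))
```

```text
corner [682.3 -12.9   8. ] edge [429.1 -15.9   8. ]
edge dir [-0.99992982 -0.01184751] deg -179.3211718173287
rails [598.1 -16.6  20. ] [459.  -20.2  20. ] -178.51747827392714
out [-0.01184751  0.99992982]
origin guess [ 530.73954785 -219.71012873]
114 [553.4 -77.  114. ] [574.7 -75.9 114. ] [529.4 -75.4 114. ] out 142.4316428034989 along -24.349621374517213 expected out 161.458973117012
125 [544.7 -71.2 125. ] [565.7 -70.2 125. ] [521.  -69.6 125. ] out 148.33430906919926 along -15.718947533167288 expected out 158.74507866387543
135 [536.8 -66.  135. ] [557.5 -64.9 135. ] [513.3 -64.4 135. ] out 153.6275394376903 along -7.881109038653277 expected out 155.56349186104046
145 [528.8 -60.7 145. ] [549.3 -59.7 145. ] [505.7 -59.2 145. ] out 159.02194753872737 along 0.05553768647350658 expected out 151.65750888103102
```

```bash
python3 -m inch '[{"z":40,"rz":8},{"z":80,"rz":16},{"x":15,"y":20,"z":110,"rz":24},{"x":45,"y":50,"z":120,"rz":32},{"x":80,"y":85,"z":120,"rz":40},{"x":115,"y":120,"z":120,"rz":48},{"x":145,"y":160,"z":120,"rz":56},{"x":175,"y":200,"z":120,"rz":64}]' -1 40
python3 -m inch '[{"x":20,"y":40},{"x":45,"y":80},{"x":70,"y":120},{"x":95,"y":160},{"x":120,"y":195},{"x":140,"y":220},{"x":150,"y":225},{"x":150,"y":225}]'
python3 - <<'E'
from h import *
s=read_state();print(s['time'],s['eef_pos'],s['eef_rot'][:,0])
c,im=grab("wrist","w1.png");print(-c[0].T@c[1]);find("wrist",c,["tambour_pull","carrier_pull","store"])
c,im=grab("top","t1.png");find("top",c,["tambour_pull","carrier_pull"])
E
```

```text
1.1 [ 0.20818277 -0.48196967  0.19980616] [ 3.96587119e-01 -9.17997090e-01  3.71783492e-06]
[ 0.27068772 -0.45481874  0.3732383 ]
top tambour_pull 0.81 [ 563. -130.  174.] [426. 171.]schema error: expected keys x, y, z, rx, ry, rz
schema error: expected keys x, y, z, rx, ry, rz
```

View pics/w1.png

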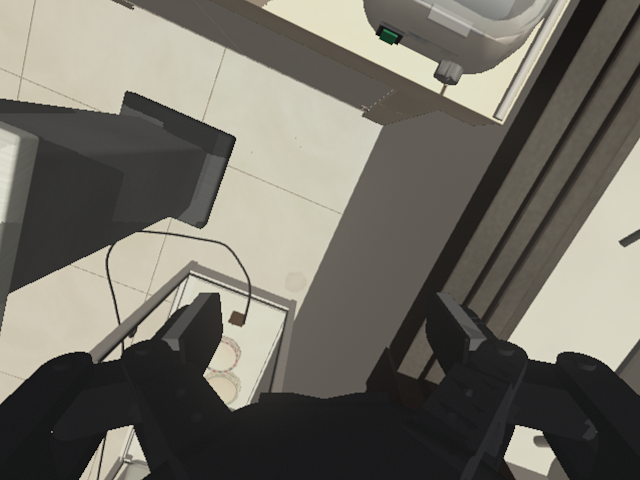

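The rows were refused because every row needs all six keys, so the arm has not moved.

```bash
python3 -m inch '[{"x":0,"y":0,"z":40,"rx":0,"ry":0,"rz":8},{"x":0,"y":0,"z":80,"rx":0,"ry":0,"rz":16},{"x":15,"y":20,"z":110,"rx":0,"ry":0,"rz":24},{"x":45,"y":50,"z":120,"rx":0,"ry":0,"rz":32},{"x":80,"y":85,"z":120,"rx":0,"ry":0,"rz":40},{"x":115,"y":120,"z":120,"rx":0,"ry":0,"rz":48},{"x":145,"y":160,"z":120,"rx":0,"ry":0,"rz":56},{"x":175,"y":200,"z":120,"rx":0,"ry":0,"rz":64}]' -1 40
python3 -m inch '[{"x":20,"y":40,"z":0,"rx":0,"ry":0,"rz":1},{"x":45,"y":80,"z":0,"rx":0,"ry":0,"rz":2},{"x":70,"y":120,"z":0,"rx":0,"ry":0,"rz":2},{"x":95,"y":160,"z":0,"rx":0,"ry":0,"rz":2},{"x":120,"y":195,"z":0,"rx":0,"ry":0,"rz":2},{"x":140,"y":215,"z":0,"rx":0,"ry":0,"rz":2},{"x":150,"y":220,"z":0,"rx":0,"ry":0,"rz":2},{"x":150,"y":220,"z":0,"rx":0,"ry":0,"rz":2}]'
python3 - <<'E'
from h import *
s=read_state();print(s['time'],s['eef_pos'],s['eef_rot'][:,0])
c,im=grab("wrist","w2.png");print(-c[0].T@c[1]);find("wrist",c,["tambour_pull","carrier_pull","store"])
E
```

```text
time: 2.25
eef_pos: [0.3841, -0.2802, 0.3199]
eef_rot: [[0.999, -0.04, 0.0], [-0.04, -0.999, -0.0], [0.0, 0.0, -1.0]]
wrist_force: [0.7, -0.7, -0.6]
width: 0.0855
time: 3.05
eef_pos: [0.5346, -0.06, 0.3193]
eef_rot: [[1.0, -0.004, -0.001], [-0.004, -1.0, -0.0], [-0.001, 0.0, -1.0]]
wrist_force: [-0.5, 0.4, -0.6]
width: 0.0856
3.05 [ 0.53458287 -0.06003424  0.31930693] [ 9.99990304e-01 -4.35031952e-03 -6.82846863e-04]
[0.53475926 0.00836088 0.49277079]
wrist tambour_pull 0.66 [ 535. -138.  187.] [324. 298.]
wrist carrier_pull 0.56 [ 542. -238.   17.] [329. 309.]
wrist store 0.72 [ 541. -123.  169.] [331. 276.]
```

View pics/w2.png

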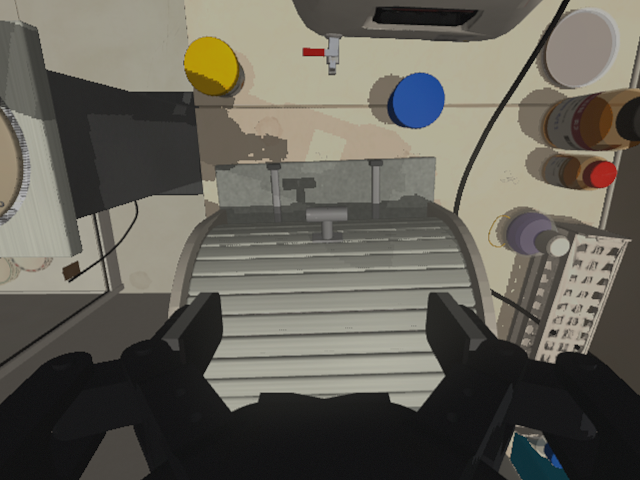

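```bash
cat >> h.py <<'E'
def P(c,u,v,z): return (ray(c,u,v,z/1000)*1000).round(1)
E
python3 - <<'E'
from h import *
c=cam("wrist"); print(c[2:], vision.camera_model("wrist").keys())
L,R=P(c,217,165,8),P(c,435,157,8);print("plate",L,R,R-L)
d=(R-L)[:2]/np.linalg.norm((R-L)[:2]);n=np.array([-d[1],d[0]])
print("yaw",np.degrees(np.arctan2(d[1],d[0])))
O=(L+R)[:2]/2-n*205;print("O",O, "cheek tops?")
print("rails",P(c,274,166,20),P(c,375,161,20))
for z in(114,125,130,135,140,145,150):
    p=P(c,327,214,z);q=p[:2]-O;print(z,p,P(c,307,215,z),P(c,347,214,z),"out",q@n,"al",q@d,"exp",np.sqrt(165**2-(z-80)**2))
ct=cam("top")
for z in(130,135,140,145):print(z,P(ct,402.5,196.2,z))
E
```

```text
(np.float64(343.3846681459623), 323.8349372095258, 237.9471708560923) dict_keys(['vertical_fov', 'cx', 'cy', 'rvec', 'tvec'])
plate [385.8 -23.6   8. ] [687.  -14.6   8. ] [301.2   9.    0. ]
yaw 1.7115160337891142
O [ 542.52276528 -224.00854483] cheek tops?
rails [466.4 -24.6  20. ] [602.8 -18.8  20. ]
114 [537.  -71.7 114. ] [514.5 -72.7 114. ] [559.6 -71.8 114. ] out 152.4055457690352 al -0.9712796440499147 exp 161.458973117012
125 [536.9 -69.4 125. ] [515.1 -70.4 125. ] [558.8 -69.5 125. ] out 154.70750640143817 al -1.0025405920031651 exp 158.74507866387543
130 [536.9 -68.4 130. ] [515.3 -69.3 130. ] [558.5 -68.5 130. ] out 155.70706027866876 al -0.9726734442771515 exp 157.24185193516388
135 [536.9 -67.3 135. ] [515.6 -68.3 135. ] [558.1 -67.5 135. ] out 156.8065695436224 al -0.9398195817785365 exp 155.56349186104046
140 [536.8 -66.3 140. ] [515.8 -67.2 140. ] [557.8 -66.4 140. ] out 157.8091101356256 al -1.0099078217756052 exp 153.70426148939399
145 [536.8 -65.3 145. ] [516.1 -66.2 145. ] [557.4 -65.4 145. ] out 158.80866401285618 al -0.9800406740495915 exp 151.65750888103102
150 [536.7 -64.2 150. ] [516.3 -65.1 150. ] [557.1 -64.3 150. ] out 159.91115999258247 al -1.0471421992739436 exp 149.41552797483934
130 [540.9 -68.7 130. ]
135 [536.9 -66.1 135. ]
140 [532.9 -63.4 140. ]
145 [529.  -60.8 145. ]
```

Both views agree: the pull is at (537,-67,133), with tambour at about 0.12 rad and store yaw about 2°. The store origin is about (541,-223). Next I go down and grip.

```bash
python3 -m inch '[{"x":2,"y":-7,"z":-35,"rx":0,"ry":0,"rz":2},{"x":2,"y":-7,"z":-70,"rx":0,"ry":0,"rz":2},{"x":2,"y":-7,"z":-105,"rx":0,"ry":0,"rz":2},{"x":2,"y":-7,"z":-140,"rx":0,"ry":0,"rz":2},{"x":2,"y":-7,"z":-170,"rx":0,"ry":0,"rz":2},{"x":2,"y":-7,"z":-195,"rx":0,"ry":0,"rz":2},{"x":2,"y":-7,"z":-208,"rx":0,"ry":0,"rz":2},{"x":2,"y":-7,"z":-208,"rx":0,"ry":0,"rz":2}]'
python3 -m inch '[{"x":0,"y":0,"z":0,"rx":0,"ry":0,"rz":0},{"x":0,"y":0,"z":0,"rx":0,"ry":0,"rz":0},{"x":0,"y":0,"z":0,"rx":0,"ry":0,"rz":0},{"x":0,"y":0,"z":0,"rx":0,"ry":0,"rz":0},{"x":0,"y":0,"z":0,"rx":0,"ry":0,"rz":0},{"x":0,"y":0,"z":0,"rx":0,"ry":0,"rz":0},{"x":0,"y":0,"z":0,"rx":0,"ry":0,"rz":0},{"x":0,"y":0,"z":0,"rx":0,"ry":0,"rz":0}]' 1 40
```

```text
time: 4.05
eef_pos: [0.5347, -0.0687, 0.1111]
eef_rot: [[1.0, 0.027, -0.002], [0.027, -1.0, 0.0], [-0.002, -0.0, -1.0]]
wrist_force: [1.0, -0.5, 0.1]
width: 0.0856
time: 4.85
eef_pos: [0.5347, -0.0687, 0.1111]
eef_rot: [[1.0, 0.027, -0.002], [0.027, -1.0, 0.0], [-0.002, -0.0, -1.0]]
wrist_force: [0.2, -0.1, -0.3]
width: -0.0
```

The fingers shut on nothing, so I look.

Run:
```python
from h import *
c,im=grab("wrist","w3.png")
for p in([.537,-.067,.133],):print(proj(c,p))
print(proj(c,read_state()['eef_pos']))
```

```text
[328.9165758  286.60380254]
[324.02960832 272.8862044 ]
```

View pics/w3.png

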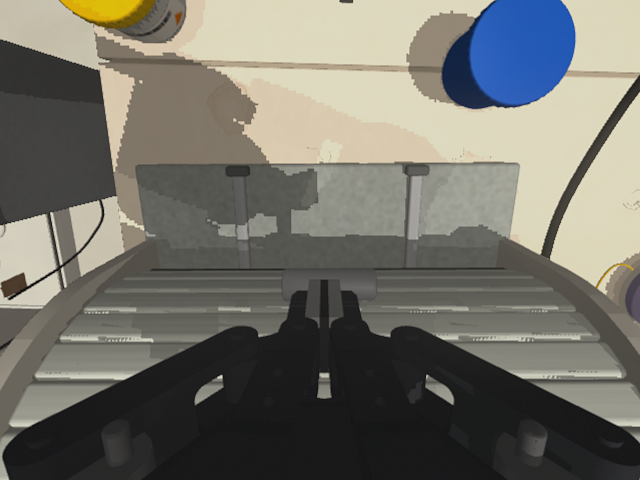

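Run:
```python
from h import *
c=cam("wrist");print(-c[0].T@c[1], c[0].round(3))
for y in(-.058,-.069,-.08):
  print(y,[proj(c,[.5347,y,z]).round() .tolist() for z in(.101,.111,.121,.131,.141)])
for z in(95,100,105,110,115,120,125,130,135): print(z,P(c,330,284,z))
```

```text
[ 5.32970723e-01 -4.10535979e-04  2.84597270e-01] [[ 1.     0.028 -0.002]
 [ 0.027 -0.962  0.27 ]
 [ 0.006 -0.27  -0.963]]
-0.058 [[325.0, 248.0], [325.0, 254.0], [325.0, 260.0], [325.0, 267.0], [325.0, 275.0]]
-0.069 [[324.0, 267.0], [324.0, 273.0], [324.0, 281.0], [324.0, 289.0], [324.0, 298.0]]
-0.08 [[324.0, 285.0], [323.0, 292.0], [323.0, 300.0], [323.0, 309.0], [323.0, 319.0]]
95 [538.6 -82.   95. ]
100 [538.4 -79.8 100. ]
105 [538.3 -77.7 105. ]
110 [538.2 -75.5 110. ]
115 [538.  -73.4 115. ]
120 [537.9 -71.2 120. ]
125 [537.7 -69.1 125. ]
130 [537.6 -66.9 130. ]
135 [537.4 -64.8 135. ]
```

```bash
python3 -m inch '[{"x":0,"y":0,"z":20,"rx":0,"ry":0,"rz":0},{"x":0,"y":0,"z":40,"rx":0,"ry":0,"rz":0},{"x":0,"y":0,"z":60,"rx":0,"ry":0,"rz":0},{"x":0,"y":0,"z":60,"rx":0,"ry":0,"rz":0},{"x":0,"y":0,"z":60,"rx":0,"ry":0,"rz":0},{"x":0,"y":0,"z":60,"rx":0,"ry":0,"rz":0},{"x":0,"y":0,"z":60,"rx":0,"ry":0,"rz":0},{"x":0,"y":0,"z":60,"rx":0,"ry":0,"rz":0}]' -1
python3 - <<'E'
from h import *
c,im=grab("wrist","w4.png")
c2,im2=grab("top","t4.png")
cv2.imwrite("pics/w4c.png",cv2.cvtColor(np.hstack([cv2.resize(im[150:390,200:440],(480,480)),cv2.resize(im2[150:250,370:430],(288,480))]),cv2.COLOR_RGB2BGR))
E
```

```text
time: 5.7
eef_pos: [0.5345, -0.0686, 0.1705]
eef_rot: [[1.0, 0.027, -0.003], [0.027, -1.0, 0.001], [-0.003, -0.001, -1.0]]
wrist_force: [0.1, 0.3, -1.0]
width: 0.0855
```

View pics/w4c.png

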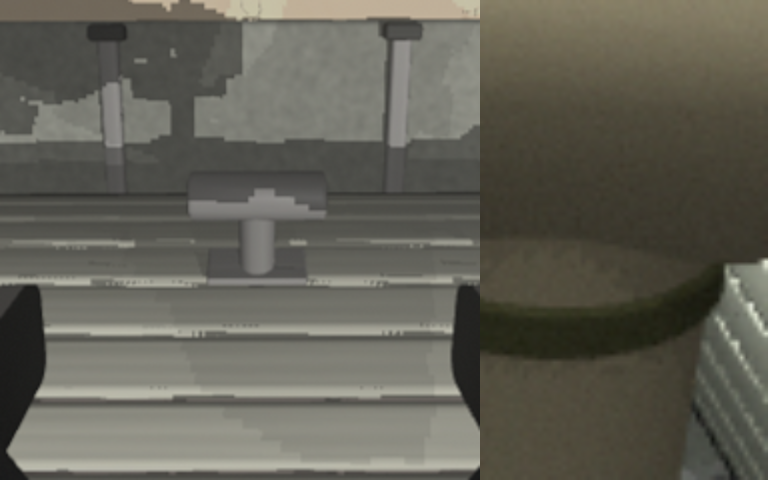

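Run:
```python
from h import *
c=cam("wrist")
for z in(95,100,105,110,115,120,125,130,135): 
    p=P(c,329,247,z); print(z,p,'len',np.linalg.norm(P(c,294.5,247,z)-P(c,363,247,z)).round(1))
# slat stem foot, plate front edge check
print(P(c,200+108/2,150+32/2,20),P(c,200+400/2,150+32/2,20), P(c,320,160,8))
```

```text
95 [538.5 -77.3  95. ] len 52.0
100 [538.4 -75.8 100. ] len 50.9
105 [538.2 -74.2 105. ] len 49.9
110 [538.1 -72.7 110. ] len 48.9
115 [538.  -71.2 115. ] len 47.9
120 [537.9 -69.6 120. ] len 46.8
125 [537.8 -68.1 125. ] len 45.7
130 [537.7 -66.5 130. ] len 44.7
135 [537.6 -65.  135. ] len 43.6
[468.1 -24.   20. ] [603.3 -20.2  20. ] [529.  -17.4   8. ]
```

Three rays put the bar at (538,-66.5,130), so the shut fingers must have passed over its top. I'll grip deeper and re-centred.

```bash
python3 -m inch '[{"x":3,"y":1,"z":-30,"rx":0,"ry":0,"rz":0},{"x":3,"y":1,"z":-55,"rx":0,"ry":0,"rz":0},{"x":3,"y":1,"z":-68,"rx":0,"ry":0,"rz":0},{"x":3,"y":1,"z":-75,"rx":0,"ry":0,"rz":0},{"x":3,"y":1,"z":-75,"rx":0,"ry":0,"rz":0},{"x":3,"y":1,"z":-75,"rx":0,"ry":0,"rz":0},{"x":3,"y":1,"z":-75,"rx":0,"ry":0,"rz":0},{"x":3,"y":1,"z":-75,"rx":0,"ry":0,"rz":0}]' -1
python3 -m inch '[{"x":0,"y":0,"z":0,"rx":0,"ry":0,"rz":0},{"x":0,"y":0,"z":0,"rx":0,"ry":0,"rz":0},{"x":0,"y":0,"z":0,"rx":0,"ry":0,"rz":0},{"x":0,"y":0,"z":0,"rx":0,"ry":0,"rz":0},{"x":0,"y":0,"z":0,"rx":0,"ry":0,"rz":0},{"x":0,"y":0,"z":0,"rx":0,"ry":0,"rz":0},{"x":0,"y":0,"z":0,"rx":0,"ry":0,"rz":0},{"x":0,"y":0,"z":0,"rx":0,"ry":0,"rz":0}]' 1 40
python3 - <<'E'
from h import *
c,im=grab("wrist","w5.png"); im3=cv2.cvtColor(cv2.imread("pics/w3.png"),cv2.COLOR_BGR2RGB)
a=lambda i:cv2.resize(i[220:420,225:425],(400,400))
cv2.imwrite("pics/w5c.png",cv2.cvtColor(np.hstack([a(im3),a(im)]),cv2.COLOR_RGB2BGR))
E
```

```text
time: 6.6
eef_pos: [0.538, -0.0678, 0.0965]
eef_rot: [[1.0, 0.027, -0.001], [0.027, -1.0, 0.0], [-0.001, -0.0, -1.0]]
wrist_force: [0.5, -1.1, -0.1]
width: 0.0852
time: 7.4
eef_pos: [0.537, -0.0675, 0.0963]
eef_rot: [[1.0, 0.027, -0.004], [0.027, -1.0, 0.001], [-0.004, -0.001, -1.0]]
wrist_force: [-5.8, 0.5, 2.6]
width: 0.0428
```

View pics/w5c.png

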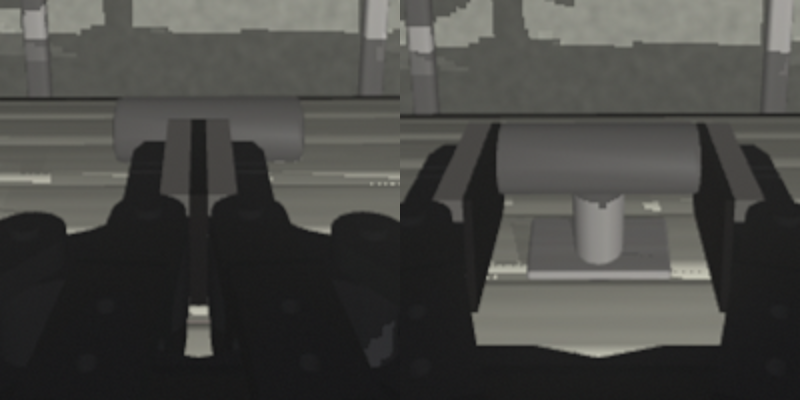

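The bar is now held between the pads at 43 mm. I start along the arc, watching forces.

```bash
python3 -m inch '[{"x":0,"y":-1,"z":5,"rx":0,"ry":0,"rz":0},{"x":0,"y":-3,"z":10,"rx":0,"ry":0,"rz":0},{"x":0,"y":-5,"z":15,"rx":0,"ry":0,"rz":0},{"x":0,"y":-7,"z":20,"rx":0,"ry":0,"rz":0},{"x":0,"y":-9,"z":25,"rx":0,"ry":0,"rz":0},{"x":0,"y":-11,"z":30,"rx":0,"ry":0,"rz":0},{"x":0,"y":-13,"z":34,"rx":0,"ry":0,"rz":0},{"x":0,"y":-15,"z":37,"rx":0,"ry":0,"rz":0}]' 1 50
```

```text
time: 8.25
eef_pos: [0.5374, -0.0838, 0.1327]
eef_rot: [[1.0, 0.026, -0.003], [0.026, -1.0, -0.001], [-0.003, 0.0, -1.0]]
wrist_force: [6.0, -7.0, -12.5]
width: 0.0423
```

```bash
python3 -m inch '[{"x":1,"y":-7,"z":7,"rx":0,"ry":0,"rz":0},{"x":1,"y":-13,"z":14,"rx":0,"ry":0,"rz":0},{"x":1,"y":-20,"z":21,"rx":0,"ry":0,"rz":0},{"x":2,"y":-27,"z":28,"rx":0,"ry":0,"rz":0},{"x":2,"y":-34,"z":35,"rx":0,"ry":0,"rz":0},{"x":2,"y":-42,"z":41,"rx":0,"ry":0,"rz":0},{"x":2,"y":-50,"z":47,"rx":0,"ry":0,"rz":0},{"x":2,"y":-58,"z":52,"rx":0,"ry":0,"rz":0}]' 1 50
```

```text
time: 9.05
eef_pos: [0.5393, -0.1426, 0.1847]
eef_rot: [[1.0, 0.026, -0.004], [0.026, -1.0, -0.0], [-0.004, 0.0, -1.0]]
wrist_force: [-0.1, -3.3, -16.2]
width: 0.042
```

```bash
python3 -m inch '[{"x":0,"y":-13,"z":5,"rx":0,"ry":0,"rz":0},{"x":1,"y":-24,"z":9,"rx":0,"ry":0,"rz":0},{"x":1,"y":-35,"z":12,"rx":0,"ry":0,"rz":0},{"x":1,"y":-46,"z":15,"rx":0,"ry":0,"rz":0},{"x":2,"y":-57,"z":17,"rx":0,"ry":0,"rz":0},{"x":2,"y":-68,"z":18,"rx":0,"ry":0,"rz":0},{"x":3,"y":-80,"z":18,"rx":0,"ry":0,"rz":0},{"x":3,"y":-91,"z":18,"rx":0,"ry":0,"rz":0}]' 1 50
```

```text
time: 9.85
eef_pos: [0.5423, -0.2349, 0.2049]
eef_rot: [[1.0, 0.025, -0.002], [0.025, -1.0, -0.002], [-0.002, 0.002, -1.0]]
wrist_force: [-5.0, 3.9, 2.2]
width: 0.0403
```

```bash
python3 -m inch '[{"x":0,"y":-11,"z":-1,"rx":0,"ry":0,"rz":0},{"x":1,"y":-22,"z":-3,"rx":0,"ry":0,"rz":0},{"x":1,"y":-33,"z":-6,"rx":0,"ry":0,"rz":0},{"x":1,"y":-44,"z":-10,"rx":0,"ry":0,"rz":0},{"x":2,"y":-55,"z":-14,"rx":0,"ry":0,"rz":0},{"x":2,"y":-65,"z":-19,"rx":0,"ry":0,"rz":0},{"x":2,"y":-75,"z":-25,"rx":0,"ry":0,"rz":0},{"x":3,"y":-83,"z":-30,"rx":0,"ry":0,"rz":0}]' 1 50
```

```text
time: 10.65
eef_pos: [0.5451, -0.3215, 0.1778]
eef_rot: [[1.0, 0.025, 0.0], [0.025, -1.0, -0.009], [-0.0, 0.009, -1.0]]
wrist_force: [-10.7, -4.2, 10.4]
width: 0.0376
```

Run:
```python
from h import *
c,im=grab("wrist","w6.png")
```

```text
(no output)
```

View pics/w6.png

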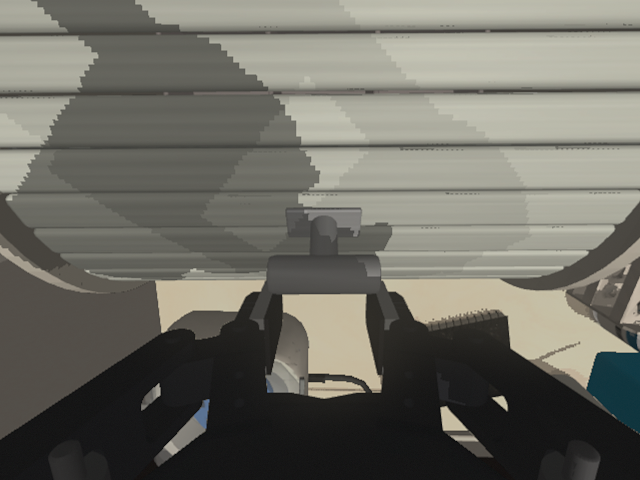

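Run:
```python
from h import *
c=cam("wrist")
for a in range(96,128,3):
    p=np.array([.545,-.223+.165*np.cos(np.radians(a)),.08+.165*np.sin(np.radians(a))]); print(a,p.round(3),proj(c,p).round(1), (proj(c,p+[.022,0,0])-proj(c,p-[.022,0,0]))[0].round())
```

```text
96 [ 0.545 -0.24   0.244] [336.4  91. ] 155.0
99 [ 0.545 -0.249  0.243] [335.3 122.9] 149.0
102 [ 0.545 -0.257  0.241] [334.2 152.4] 144.0
105 [ 0.545 -0.266  0.239] [333.1 179.3] 138.0
108 [ 0.545 -0.274  0.237] [332.2 203.6] 133.0
111 [ 0.545 -0.282  0.234] [331.3 225.3] 127.0
114 [ 0.545 -0.29   0.231] [330.4 244.4] 121.0
117 [ 0.545 -0.298  0.227] [329.7 261.2] 116.0
120 [ 0.545 -0.306  0.223] [329.  275.6] 111.0
123 [ 0.545 -0.313  0.218] [328.4 287.9] 106.0
126 [ 0.545 -0.32   0.213] [327.8 298.2] 101.0
```

The fingers slid off past the bar, which stands at about 119–120°. I'll open, recentre and grip harder, then push on to the stop.

```bash
python3 -m inch '[{"x":0,"y":0,"z":2,"rx":0,"ry":0,"rz":0},{"x":0,"y":0,"z":4,"rx":0,"ry":0,"rz":0},{"x":0,"y":0,"z":4,"rx":0,"ry":0,"rz":0},{"x":0,"y":6,"z":4,"rx":0,"ry":0,"rz":0},{"x":0,"y":12,"z":4,"rx":0,"ry":0,"rz":0},{"x":0,"y":17,"z":4,"rx":0,"ry":0,"rz":0},{"x":0,"y":17,"z":4,"rx":0,"ry":0,"rz":0},{"x":0,"y":17,"z":4,"rx":0,"ry":0,"rz":0}]' -1 80
python3 -m inch '[{"x":0,"y":0,"z":0,"rx":0,"ry":0,"rz":0},{"x":0,"y":0,"z":0,"rx":0,"ry":0,"rz":0},{"x":0,"y":0,"z":0,"rx":0,"ry":0,"rz":0},{"x":0,"y":0,"z":0,"rx":0,"ry":0,"rz":0},{"x":0,"y":0,"z":0,"rx":0,"ry":0,"rz":0},{"x":0,"y":0,"z":0,"rx":0,"ry":0,"rz":0},{"x":0,"y":0,"z":0,"rx":0,"ry":0,"rz":0},{"x":0,"y":0,"z":0,"rx":0,"ry":0,"rz":0}]' 1 80
python3 -m inch '[{"x":0,"y":-1,"z":-1,"rx":0,"ry":0,"rz":0},{"x":0,"y":-3,"z":-2,"rx":0,"ry":0,"rz":0},{"x":0,"y":-5,"z":-3,"rx":0,"ry":0,"rz":0},{"x":0,"y":-7,"z":-4,"rx":0,"ry":0,"rz":0},{"x":0,"y":-9,"z":-5,"rx":0,"ry":0,"rz":0},{"x":0,"y":-11,"z":-6,"rx":0,"ry":0,"rz":0},{"x":0,"y":-11,"z":-6,"rx":0,"ry":0,"rz":0},{"x":0,"y":-11,"z":-6,"rx":0,"ry":0,"rz":0}]' 1 80
python3 - <<'E'
from h import *
c,im=grab("wrist","w7.png")
for a in (117,120,122,124,126):
    p=np.array([.545,-.223+.165*np.cos(np.radians(a)),.08+.165*np.sin(np.radians(a))]); print(a,p.round(3),proj(c,p).round(1), (proj(c,p+[.022,0,0])-proj(c,p-[.022,0,0]))[0].round())
E
```

```text
time: 11.5
eef_pos: [0.5434, -0.3059, 0.1808]
eef_rot: [[1.0, 0.024, -0.005], [0.024, -1.0, -0.01], [-0.005, 0.009, -1.0]]
wrist_force: [-0.1, 0.1, -0.2]
width: 0.0856
time: 12.3
eef_pos: [0.5444, -0.3064, 0.1814]
eef_rot: [[1.0, 0.024, -0.002], [0.024, -1.0, -0.011], [-0.002, 0.011, -1.0]]
wrist_force: [5.5, -1.1, 0.6]
width: 0.0412
time: 13.1
eef_pos: [0.5448, -0.3154, 0.1757]
eef_rot: [[1.0, 0.025, -0.001], [0.025, -1.0, -0.007], [-0.002, 0.007, -1.0]]
wrist_force: [1.8, 10.3, 6.6]
width: 0.0417
117 [ 0.545 -0.298  0.227] [325.7 280.8] 115.0
120 [ 0.545 -0.306  0.223] [325.1 294.2] 110.0
122 [ 0.545 -0.31   0.22 ] [324.8 302.1] 107.0
124 [ 0.545 -0.315  0.217] [324.5 309. ] 103.0
126 [ 0.545 -0.32   0.213] [324.2 315.2] 100.0
```

View pics/w7.png

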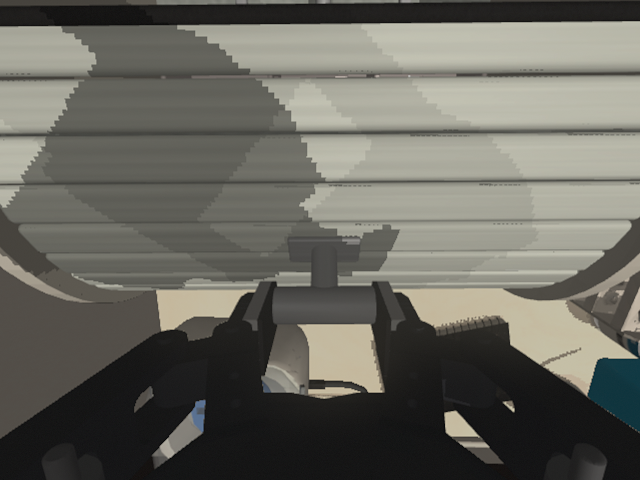

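Bar at row 305, which is about 123°, and resistance is rising (10 N). One firm nudge to the stop.

```bash
python3 -m inch '[{"x":0,"y":-2,"z":-2,"rx":0,"ry":0,"rz":0},{"x":0,"y":-4,"z":-3,"rx":0,"ry":0,"rz":0},{"x":0,"y":-6,"z":-4,"rx":0,"ry":0,"rz":0},{"x":0,"y":-6,"z":-4,"rx":0,"ry":0,"rz":0},{"x":0,"y":-6,"z":-4,"rx":0,"ry":0,"rz":0},{"x":0,"y":-6,"z":-4,"rx":0,"ry":0,"rz":0},{"x":0,"y":-6,"z":-4,"rx":0,"ry":0,"rz":0},{"x":0,"y":-6,"z":-4,"rx":0,"ry":0,"rz":0}]' 1 80
```

```text
time: 13.95
eef_pos: [0.5449, -0.3152, 0.1755]
eef_rot: [[1.0, 0.027, -0.002], [0.027, -1.0, 0.003], [-0.002, -0.003, -1.0]]
wrist_force: [-10.6, 35.2, 32.5]
width: 0.042
```

At the stop: it did not move under 35 N. Release and go look at the carrier.

```bash
python3 -m inch '[{"x":0,"y":0,"z":0,"rx":0,"ry":0,"rz":0},{"x":0,"y":0,"z":0,"rx":0,"ry":0,"rz":0},{"x":0,"y":0,"z":0,"rx":0,"ry":0,"rz":0},{"x":0,"y":0,"z":30,"rx":0,"ry":0,"rz":0},{"x":0,"y":0,"z":70,"rx":0,"ry":0,"rz":0},{"x":0,"y":25,"z":110,"rx":0,"ry":0,"rz":0},{"x":0,"y":70,"z":120,"rx":0,"ry":0,"rz":0},{"x":0,"y":115,"z":120,"rx":0,"ry":0,"rz":0}]' -1 50
python3 -m inch '[{"x":0,"y":40,"z":0,"rx":0,"ry":0,"rz":0},{"x":0,"y":85,"z":0,"rx":0,"ry":0,"rz":0},{"x":0,"y":130,"z":0,"rx":0,"ry":0,"rz":0},{"x":-3,"y":155,"z":0,"rx":0,"ry":0,"rz":0},{"x":-5,"y":165,"z":-20,"rx":0,"ry":0,"rz":0},{"x":-5,"y":165,"z":-50,"rx":0,"ry":0,"rz":0},{"x":-5,"y":165,"z":-60,"rx":0,"ry":0,"rz":0},{"x":-5,"y":165,"z":-60,"rx":0,"ry":0,"rz":0}]'
python3 - <<'E'
from h import *
c,im=grab("wrist","w8.png"); find("wrist",c,["carrier_pull","bay1","tambour_pull","cup0_mid"]); print((-c[0].T@c[1]).round(3))
E
```

```text
time: 14.75
eef_pos: [0.545, -0.2003, 0.2968]
eef_rot: [[1.0, 0.025, 0.001], [0.025, -1.0, 0.001], [0.001, -0.001, -1.0]]
wrist_force: [0.1, 0.8, -0.2]
width: 0.0852
time: 15.55
eef_pos: [0.5396, -0.0358, 0.2355]
eef_rot: [[1.0, 0.024, -0.002], [0.024, -1.0, 0.001], [-0.002, -0.001, -1.0]]
wrist_force: [0.2, -0.6, 0.8]
width: 0.0853
wrist carrier_pull 0.67 [ 540. -216.   26.] [321. 345.]
wrist bay1 0.63 [ 539. -209.   32.] [320. 343.]
wrist tambour_pull 0.93 [ 408. -200.  215.] [137. 470.]
[0.538 0.032 0.409]
```

View pics/w8.png

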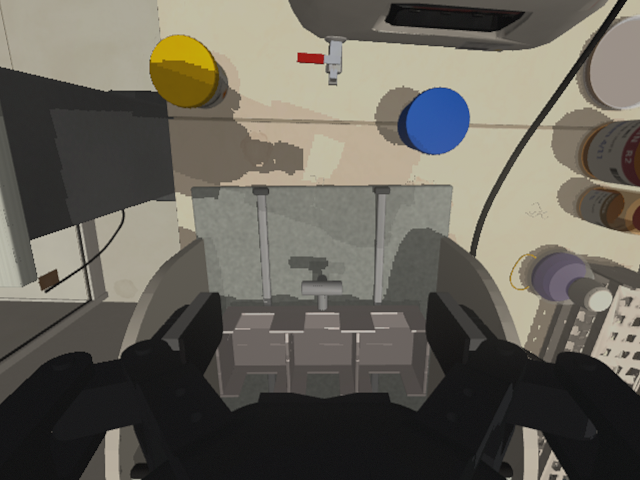

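The carrier shows with its pull at (322,289), and the tambour is clear.

Run:
```python
from h import *
c=cam("wrist")
print("pull",P(c,322,289,65),P(c,302,289,65),P(c,342,289,65))
L,R=P(c,193,187,8),P(c,452,185,8);d=(R-L)/np.linalg.norm(R-L);print("plate",L,R,"yaw",np.degrees(np.arctan2(d[1],d[0])),"O",(L+R)[:2]/2-205*np.array([-d[1],d[0]]))
print("rails",P(c,261,190,20),P(c,382,188,20))
print("cup lid",P(c,183,71,68)," top cups",[P(cam("top"),*q,68) for q in((236,305),(291,295),(355,274))])
```

```text
pull [ 541.1 -122.7   65. ] [ 519.2 -123.3   65. ] [ 563.  -122.2   65. ]
plate [387.5 -22.7   8. ] [690.5 -12.6   8. ] yaw 1.9091524329963763 O [ 545.8295402  -222.53620593]
rails [469.1 -22.5  20. ] [606.7 -16.7  20. ]
cup lid [409.   91.1  68. ]  top cups [array([405.8, 358.5,  68. ]), array([396.1, 241.6,  68. ]), array([407.1,  92.2,  68. ])]
```

```bash
python3 -m inch '[{"x":1,"y":-30,"z":-15,"rx":0,"ry":0,"rz":0},{"x":2,"y":-60,"z":-45,"rx":0,"ry":0,"rz":0},{"x":2,"y":-87,"z":-80,"rx":0,"ry":0,"rz":0},{"x":2,"y":-87,"z":-115,"rx":0,"ry":0,"rz":0},{"x":2,"y":-87,"z":-150,"rx":0,"ry":0,"rz":0},{"x":2,"y":-87,"z":-180,"rx":0,"ry":0,"rz":0},{"x":2,"y":-87,"z":-200,"rx":0,"ry":0,"rz":0},{"x":2,"y":-87,"z":-206,"rx":0,"ry":0,"rz":0}]' -1 60
python3 -m inch '[{"x":0,"y":0,"z":0,"rx":0,"ry":0,"rz":0},{"x":0,"y":0,"z":0,"rx":0,"ry":0,"rz":0},{"x":0,"y":0,"z":0,"rx":0,"ry":0,"rz":0},{"x":0,"y":0,"z":0,"rx":0,"ry":0,"rz":0},{"x":0,"y":0,"z":0,"rx":0,"ry":0,"rz":0},{"x":0,"y":0,"z":0,"rx":0,"ry":0,"rz":0},{"x":0,"y":0,"z":0,"rx":0,"ry":0,"rz":0},{"x":0,"y":0,"z":0,"rx":0,"ry":0,"rz":0}]' 1 60
```

```text
time: 16.6
eef_pos: [0.5419, -0.1226, 0.0304]
eef_rot: [[1.0, 0.024, 0.0], [0.024, -1.0, 0.001], [0.0, -0.001, -1.0]]
wrist_force: [-0.0, -1.2, -0.1]
width: 0.0857
time: 17.4
eef_pos: [0.5389, -0.1228, 0.0321]
eef_rot: [[1.0, 0.026, -0.007], [0.026, -1.0, 0.001], [-0.007, -0.001, -1.0]]
wrist_force: [-21.5, -1.0, 18.2]
width: 0.0414
```

```bash
python3 -m inch '[{"x":0,"y":10,"z":0,"rx":0,"ry":0,"rz":0},{"x":-1,"y":26,"z":0,"rx":0,"ry":0,"rz":0},{"x":-1,"y":42,"z":0,"rx":0,"ry":0,"rz":0},{"x":-2,"y":58,"z":0,"rx":0,"ry":0,"rz":0},{"x":-2,"y":74,"z":0,"rx":0,"ry":0,"rz":0},{"x":-3,"y":90,"z":0,"rx":0,"ry":0,"rz":0},{"x":-3,"y":105,"z":0,"rx":0,"ry":0,"rz":0},{"x":-4,"y":115,"z":0,"rx":0,"ry":0,"rz":0}]' 1 60
python3 -m inch '[{"x":0,"y":5,"z":0,"rx":0,"ry":0,"rz":0},{"x":0,"y":10,"z":0,"rx":0,"ry":0,"rz":0},{"x":0,"y":15,"z":0,"rx":0,"ry":0,"rz":0},{"x":0,"y":20,"z":0,"rx":0,"ry":0,"rz":0},{"x":0,"y":20,"z":0,"rx":0,"ry":0,"rz":0},{"x":0,"y":20,"z":0,"rx":0,"ry":0,"rz":0},{"x":0,"y":20,"z":0,"rx":0,"ry":0,"rz":0},{"x":0,"y":20,"z":0,"rx":0,"ry":0,"rz":0}]' 1 60
```

```text
time: 18.2
eef_pos: [0.5349, -0.0062, 0.0324]
eef_rot: [[1.0, 0.027, -0.007], [0.027, -1.0, 0.001], [-0.007, -0.001, -1.0]]
wrist_force: [-0.1, -3.3, -2.1]
width: 0.0407
time: 19.0
eef_pos: [0.5343, 0.0146, 0.0324]
eef_rot: [[1.0, 0.026, -0.008], [0.026, -1.0, 0.002], [-0.008, -0.003, -1.0]]
wrist_force: [-5.7, 2.8, 0.9]
width: 0.0413
```

```bash
python3 -m inch '[{"x":0,"y":4,"z":0,"rx":0,"ry":0,"rz":0},{"x":0,"y":8,"z":0,"rx":0,"ry":0,"rz":0},{"x":0,"y":12,"z":0,"rx":0,"ry":0,"rz":0},{"x":0,"y":14,"z":0,"rx":0,"ry":0,"rz":0},{"x":0,"y":14,"z":0,"rx":0,"ry":0,"rz":0},{"x":0,"y":14,"z":0,"rx":0,"ry":0,"rz":0},{"x":0,"y":14,"z":0,"rx":0,"ry":0,"rz":0},{"x":0,"y":14,"z":0,"rx":0,"ry":0,"rz":0}]' 1 60
```

```text
time: 19.8
eef_pos: [0.5344, 0.0153, 0.0325]
eef_rot: [[1.0, 0.027, -0.01], [0.027, -0.999, -0.019], [-0.011, 0.018, -1.0]]
wrist_force: [-12.8, -78.6, -5.6]
width: 0.0414
```

Carrier at the outer stop (78 N peak, no motion). Release, lift, and check the joint-6 margin.

```bash
python3 -m inch '[{"x":0,"y":0,"z":0,"rx":0,"ry":0,"rz":0},{"x":0,"y":0,"z":0,"rx":0,"ry":0,"rz":0},{"x":0,"y":0,"z":0,"rx":0,"ry":0,"rz":0},{"x":0,"y":0,"z":30,"rx":0,"ry":0,"rz":0},{"x":0,"y":0,"z":75,"rx":0,"ry":0,"rz":0},{"x":0,"y":0,"z":120,"rx":0,"ry":0,"rz":0},{"x":0,"y":0,"z":165,"rx":0,"ry":0,"rz":0},{"x":0,"y":0,"z":195,"rx":0,"ry":0,"rz":0}]' -1 40
python3 -m inch '[{"x":0,"y":0,"z":10,"rx":0,"ry":0,"rz":8.5},{"x":-15,"y":5,"z":20,"rx":0,"ry":0,"rz":17},{"x":-40,"y":15,"z":20,"rx":0,"ry":0,"rz":25.5},{"x":-65,"y":30,"z":20,"rx":0,"ry":0,"rz":34},{"x":-90,"y":45,"z":20,"rx":0,"ry":0,"rz":42.5},{"x":-110,"y":60,"z":20,"rx":0,"ry":0,"rz":51},{"x":-125,"y":70,"z":20,"rx":0,"ry":0,"rz":59.5},{"x":-128,"y":78,"z":20,"rx":0,"ry":0,"rz":68}]'
python3 - <<'E'
from h import *
s=read_state();print(s['joint_positions'].round(2) if hasattr(s['joint_positions'],'round') else s['joint_positions'])
c,im=grab("top","t9.png"); find("top",c,["cup0_mid","carrier_pull","bay1","dropper_mid","reagent_mid","tambour_pull","water_bath"])
lid=cv2.inRange(cv2.cvtColor(im,cv2.COLOR_RGB2HSV),(18,150,90),(35,255,255))
n,_,st,ce=cv2.connectedComponentsWithStats(lid)
for i in range(1,n):
    if st[i,4]>60: print(st[i],ce[i].round(1),P(c,*ce[i],64))
E
```

```text
time: 20.6
eef_pos: [0.5351, 0.0165, 0.2312]
eef_rot: [[1.0, 0.029, -0.005], [0.029, -0.999, -0.018], [-0.006, 0.018, -1.0]]
wrist_force: [0.9, -1.1, 0.7]
width: 0.0856
time: 21.4
eef_pos: [0.406, 0.0963, 0.2518]
eef_rot: [[0.34, 0.94, 0.017], [0.94, -0.34, -0.01], [-0.004, 0.019, -1.0]]
wrist_force: [0.8, -0.7, -0.1]
width: 0.0853
[-0.04  0.02  1.71 -0.01  1.39 -1.26]
top cup0_mid 0.94 [378. 249.  65.] [290. 304.]
top cup0_mid 0.31 [559. -56.  40.] [389. 217.]
top carrier_pull 0.93 [559. -55.  35.] [388. 218.]
top bay1 0.79 [559. -56.  37.] [389. 217.]
top dropper_mid 0.84 [374. 503.  55.] [169. 339.]
top reagent_mid 0.64 [434. 503.  73.] [164. 310.]
top tambour_pull 0.74 [ 551. -305.  221.] [503. 144.]
top water_bath 0.52 [373. 503.  53.] [170. 340.]
top water_bath 0.33 [562. -55.  39.] [388. 216.]
[278 287  28  25 549] [291.2 298.6] [389.7 242.9  64. ]
[213 305  30  26 603] [227.4 317.7] [383.9 381.7  64. ]
```

View pics/t9.png

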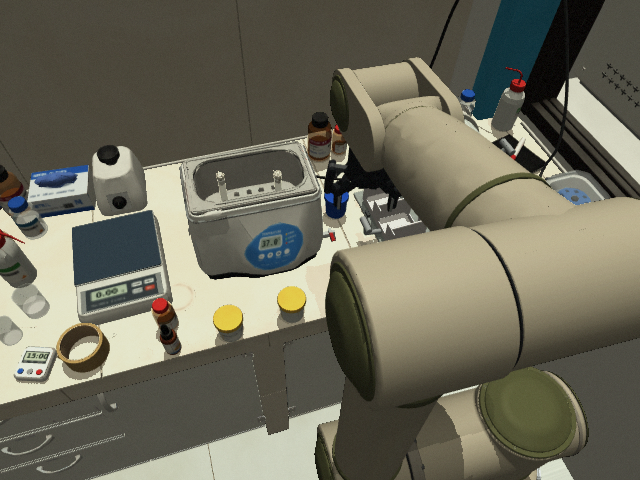

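Run:
```python
from h import *
c=cam("top");s=read_state();print(proj(c,s['eef_pos']),P(c,355,190,250),s['eef_pos'],s['joint_positions'])
cw=cam("wrist");print(-cw[0].T@cw[1])
c,im=grab("wrist","w10.png")
hsv=cv2.cvtColor(im,cv2.COLOR_RGB2HSV);lid=cv2.inRange(hsv,(18,130,70),(35,255,255))
n,_,st,ce=cv2.connectedComponentsWithStats(lid)
for i in range(1,n):
    if st[i,4]>60: print(st[i],ce[i].round(1),P(c,*ce[i],66))
```

```text
[362.2251943  221.22737515] [488.   79.1 250. ] [0.40735005 0.09438652 0.25106494] [-0.04636299  0.02745466  1.70435017 -0.01110576  1.39451464 -1.25806698]
[0.34053067 0.12033305 0.42326731]
[ 560   44   72   70 3707] [596.6  79.4] [382.7 378.5  66. ]
[ 425  107   64   63 3064] [456.8 137.9] [388.6 241.4  66. ]
[ 294  176   57   57 2535] [322.  204.4] [404.9  91.8  66. ]
```

Wrist and top views agree on the three cups: (405,92), (389,241) and (383,379). The far-left one was knocked from (406,358). The gripper in the top picture also fits fingers about 25 mm shorter than the TCP says. Take the nearest cup.

```bash
python3 -m inch '[{"x":-2,"y":-2,"z":-10,"rx":0.2,"ry":0.4,"rz":7.5},{"x":-2,"y":-2,"z":-35,"rx":0.4,"ry":0.8,"rz":15},{"x":-2,"y":-2,"z":-75,"rx":0.6,"ry":1,"rz":22},{"x":-2,"y":-2,"z":-120,"rx":0.6,"ry":1,"rz":22},{"x":-2,"y":-2,"z":-165,"rx":0.6,"ry":1,"rz":22},{"x":-2,"y":-2,"z":-205,"rx":0.6,"ry":1,"rz":22},{"x":-2,"y":-2,"z":-232,"rx":0.6,"ry":1,"rz":22},{"x":-2,"y":-2,"z":-239,"rx":0.6,"ry":1,"rz":22}]' -1 40
python3 -m inch '[{"x":0,"y":0,"z":0,"rx":0,"ry":0,"rz":0},{"x":0,"y":0,"z":0,"rx":0,"ry":0,"rz":0},{"x":0,"y":0,"z":0,"rx":0,"ry":0,"rz":0},{"x":0,"y":0,"z":0,"rx":0,"ry":0,"rz":0},{"x":0,"y":0,"z":0,"rx":0,"ry":0,"rz":0},{"x":0,"y":0,"z":0,"rx":0,"ry":0,"rz":0},{"x":0,"y":0,"z":0,"rx":0,"ry":0,"rz":0},{"x":0,"y":0,"z":0,"rx":0,"ry":0,"rz":0}]' 1 40
python3 - <<'E'
from h import *
c,im=grab("wrist","w11.png")
E
```

```text
time: 22.65
eef_pos: [0.4038, 0.0923, 0.0099]
eef_rot: [[-0.026, 1.0, -0.006], [1.0, 0.026, 0.002], [0.002, -0.006, -1.0]]
wrist_force: [-0.0, 0.4, 0.7]
width: 0.0855
time: 23.45
eef_pos: [0.4048, 0.0922, 0.011]
eef_rot: [[-0.026, 1.0, -0.003], [1.0, 0.026, 0.002], [0.002, -0.003, -1.0]]
wrist_force: [-0.5, -0.0, 8.0]
width: 0.0608
```

View pics/w11.png

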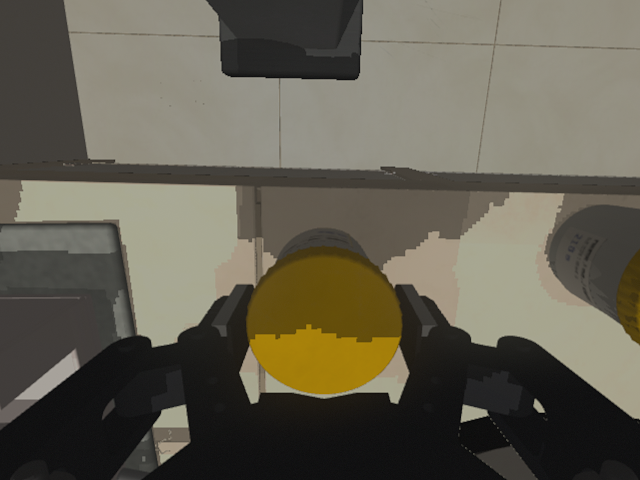

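Cup A is gripped at 60.8 mm across the lid. Lift it and carry it above the far bay, then look.

```bash
python3 -m inch '[{"x":0,"y":0,"z":20,"rx":0,"ry":0,"rz":0},{"x":0,"y":0,"z":55,"rx":0,"ry":0,"rz":0},{"x":10,"y":0,"z":95,"rx":0,"ry":0,"rz":0},{"x":30,"y":-15,"z":125,"rx":0,"ry":0,"rz":0},{"x":55,"y":-35,"z":140,"rx":0,"ry":0,"rz":0},{"x":80,"y":-60,"z":145,"rx":0,"ry":0,"rz":0},{"x":110,"y":-85,"z":145,"rx":0,"ry":0,"rz":0},{"x":140,"y":-110,"z":145,"rx":0,"ry":0,"rz":0}]' 1 40
python3 -m inch '[{"x":20,"y":-15,"z":0,"rx":0,"ry":0,"rz":0},{"x":40,"y":-30,"z":0,"rx":0,"ry":0,"rz":0},{"x":58,"y":-42,"z":0,"rx":0,"ry":0,"rz":0},{"x":68,"y":-48,"z":0,"rx":0,"ry":0,"rz":0},{"x":70,"y":-52,"z":0,"rx":0,"ry":0,"rz":0},{"x":70,"y":-52,"z":0,"rx":0,"ry":0,"rz":0},{"x":70,"y":-52,"z":0,"rx":0,"ry":0,"rz":0},{"x":70,"y":-52,"z":0,"rx":0,"ry":0,"rz":0}]' 1 40
python3 - <<'E'
from h import *
c,im=grab("wrist","w12.png"); cv2.imwrite("pics/w12.png",cv2.cvtColor(im,cv2.COLOR_RGB2BGR))
for x in(498,576,654): print(x,[proj(c,np.array([x,-72+.034*(x-538)+dy,77])/1000).round() for dy in(-40,40)])
E
```

```text
time: 24.3
eef_pos: [0.5459, -0.0189, 0.1567]
eef_rot: [[-0.026, 1.0, -0.002], [1.0, 0.026, 0.002], [0.002, -0.002, -1.0]]
wrist_force: [-0.1, 0.4, -0.3]
width: 0.0606
time: 25.1
eef_pos: [0.6155, -0.0705, 0.157]
eef_rot: [[-0.026, 1.0, -0.002], [1.0, 0.026, 0.002], [0.002, -0.002, -1.0]]
wrist_force: [-0.0, 1.4, -0.6]
width: 0.0606
498 [array([265.,  65.]), array([384.,  68.])]
576 [array([270., 182.]), array([379., 185.])]
654 [array([275., 281.]), array([376., 283.])]
```

View pics/w12.png

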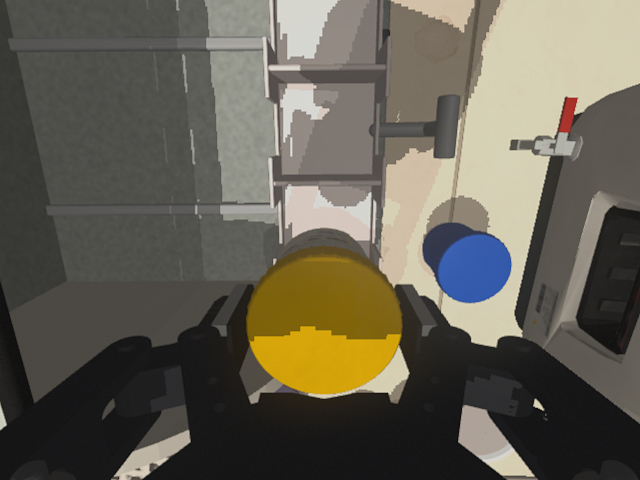

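The ribs are at rows 68 and 182. Bays are about 2 mm further in +y than predicted: (615,-67.5), (537,-70), (459,-72.5). Lower the cup.

```bash
python3 -m inch '[{"x":0,"y":3,"z":-20,"rx":0,"ry":0,"rz":0},{"x":0,"y":3,"z":-40,"rx":0,"ry":0,"rz":0},{"x":0,"y":3,"z":-60,"rx":0,"ry":0,"rz":0},{"x":0,"y":3,"z":-80,"rx":0,"ry":0,"rz":0},{"x":0,"y":3,"z":-97,"rx":0,"ry":0,"rz":0},{"x":0,"y":3,"z":-110,"rx":0,"ry":0,"rz":0},{"x":0,"y":3,"z":-119,"rx":0,"ry":0,"rz":0},{"x":0,"y":3,"z":-122,"rx":0,"ry":0,"rz":0}]' 1 40
```

```text
time: 25.95
eef_pos: [0.6153, -0.0673, 0.0344]
eef_rot: [[-0.026, 1.0, -0.003], [1.0, 0.026, 0.002], [0.002, -0.003, -1.0]]
wrist_force: [-0.9, -0.4, -2.1]
width: 0.0607
```

```bash
python3 -m inch '[{"x":0,"y":0,"z":0,"rx":0,"ry":0,"rz":0},{"x":0,"y":0,"z":0,"rx":0,"ry":0,"rz":0},{"x":0,"y":0,"z":0,"rx":0,"ry":0,"rz":0},{"x":0,"y":0,"z":0,"rx":0,"ry":0,"rz":0},{"x":0,"y":0,"z":25,"rx":0,"ry":0,"rz":0},{"x":0,"y":0,"z":65,"rx":0,"ry":0,"rz":0},{"x":0,"y":0,"z":110,"rx":0,"ry":0,"rz":0},{"x":0,"y":0,"z":150,"rx":0,"ry":0,"rz":0}]' -0.8
python3 - <<'E'
from h import *
s=read_state();e=s['eef_pos'];c=cam("wrist"); print(s['width'])
# same relative geometry as in w12: tip corners for 60.6 mm opening
for k in(10,20,30,35,40,45): print(k,[proj(c,e+np.array([-.011,sy*.0303,k/1000])).round() for sy in(-1,1)],[proj(c,e+np.array([.011,sy*.0303,k/1000])).round() for sy in(-1,1)])
g,im=grab("wrist","w13.png")
hsv=cv2.cvtColor(im,cv2.COLOR_RGB2HSV);m=cv2.inRange(hsv,(18,130,70),(35,255,255));n,_,st,ce=cv2.connectedComponentsWithStats(m)
for i in range(1,n):
    if st[i,4]>60: print(st[i],ce[i].round(1),P(g,*ce[i],90))
# post/bar in w12 (camera then: same orientation, TCP 615.5,-70.5,157)
R,t,f,cx,cy=g; C=-R.T@t+np.array([.6155,-.0705,.157])-e; h=(R,-R@C,f,cx,cy)
for z in(40,65,72):print(z,"dot",P(h,374,130,z),"bar",P(h,448,127,z))
E
```

```text
time: 26.75
eef_pos: [0.6153, -0.0673, 0.1869]
eef_rot: [[-0.026, 1.0, -0.001], [1.0, 0.026, 0.001], [0.001, -0.001, -1.0]]
wrist_force: [0.1, -0.4, -0.1]
width: 0.077
0.07701901206927876
10 [array([264., 259.]), array([385., 262.])] [array([265., 299.]), array([381., 302.])]
20 [array([261., 266.]), array([388., 269.])] [array([262., 308.]), array([385., 311.])]
30 [array([257., 273.]), array([392., 277.])] [array([258., 318.]), array([388., 321.])]
35 [array([255., 278.]), array([394., 281.])] [array([256., 323.]), array([390., 327.])]
40 [array([252., 282.]), array([397., 286.])] [array([254., 329.]), array([392., 332.])]
45 [array([250., 287.]), array([399., 291.])] [array([251., 335.]), array([395., 339.])]
[ 287  192   74   74 4230] [323.5 229.2] [615.1 -67.6  90. ]
40 dot [536.6 -32.1  40. ] bar [532.7  27.4  40. ]
65 dot [537.5 -35.6  65. ] bar [533.9  18.8  65. ]
72 dot [537.8 -36.5  72. ] bar [534.3  16.4  72. ]
```

Tips stand about 43 mm past the reported TCP at this opening, so they clear the pull stem. Cup A is centred in its bay at (615,-67.6), lid at z 90. Now to cup B, going round the bath.

```bash
python3 -c "
from h import *
c=cam('top')
print([P(c,u,v,0) for u,v in((205,272),(240,279),(290,273),(322,258))])"
python3 -m inch '[{"x":-35,"y":10,"z":0,"rx":0,"ry":0,"rz":0},{"x":-80,"y":20,"z":0,"rx":0,"ry":0,"rz":0},{"x":-125,"y":35,"z":-5,"rx":0,"ry":0,"rz":0},{"x":-165,"y":55,"z":-10,"rx":0,"ry":0,"rz":0},{"x":-200,"y":85,"z":-20,"rx":0,"ry":0,"rz":0},{"x":-215,"y":125,"z":-25,"rx":0,"ry":0,"rz":0},{"x":-222,"y":170,"z":-30,"rx":0,"ry":0,"rz":0},{"x":-226,"y":215,"z":-30,"rx":0,"ry":0,"rz":0}]' -1
python3 -m inch '[{"x":0,"y":35,"z":0,"rx":0,"ry":0,"rz":0},{"x":0,"y":65,"z":0,"rx":0,"ry":0,"rz":0},{"x":0,"y":88,"z":0,"rx":0,"ry":0,"rz":0},{"x":0,"y":93,"z":0,"rx":0,"ry":0,"rz":0},{"x":0,"y":94,"z":0,"rx":0,"ry":0,"rz":0},{"x":0,"y":94,"z":0,"rx":0,"ry":0,"rz":0},{"x":0,"y":94,"z":0,"rx":0,"ry":0,"rz":0},{"x":0,"y":94,"z":0,"rx":0,"ry":0,"rz":0}]' -1
cat > lids.py <<'E'
from h import *
import sys
print(read_state()['eef_pos'])
g,im=grab("wrist","w%d.png"%int(read_state()['time']*100))
hsv=cv2.cvtColor(im,cv2.COLOR_RGB2HSV);m=cv2.inRange(hsv,(18,130,60),(35,255,255));n,_,st,ce=cv2.connectedComponentsWithStats(m)
for i in range(1,n):
    if st[i,4]>400: print(st[i],ce[i].round(1),P(g,*ce[i],float(sys.argv[1])))
E
python3 lids.py 68
```

```text
[array([554.3, 408.9,   0. ]), array([511.4, 334.1,   0. ]), array([494.1, 217.5,   0. ]), array([513.7, 131.7,  -0. ])]
time: 27.6
eef_pos: [0.3907, 0.1484, 0.1641]
eef_rot: [[-0.025, 1.0, 0.01], [1.0, 0.025, -0.002], [-0.002, 0.009, -1.0]]
wrist_force: [1.3, -0.4, 0.5]
width: 0.0859
time: 28.4
eef_pos: [0.3909, 0.2418, 0.1642]
eef_rot: [[-0.024, 1.0, 0.01], [1.0, 0.024, -0.002], [-0.002, 0.01, -1.0]]
wrist_force: [0.7, 0.4, -0.1]
width: 0.085
[0.39085442 0.24176112 0.16422215]
[ 454  185   80   74 4553] [493.6 220.9] [381.  377.6  68. ]
[ 288  188   75   74 4234] [325.  224.6] [387.6 242.3  68. ]
```

```bash
python3 -m inch '[{"x":-2,"y":0,"z":-25,"rx":0,"ry":0.6,"rz":0},{"x":-2,"y":0,"z":-55,"rx":0,"ry":0.6,"rz":0},{"x":-2,"y":0,"z":-85,"rx":0,"ry":0.6,"rz":0},{"x":-2,"y":0,"z":-115,"rx":0,"ry":0.6,"rz":0},{"x":-2,"y":0,"z":-138,"rx":0,"ry":0.6,"rz":0},{"x":-2,"y":0,"z":-151,"rx":0,"ry":0.6,"rz":0},{"x":-2,"y":0,"z":-154,"rx":0,"ry":0.6,"rz":0},{"x":-2,"y":0,"z":-154,"rx":0,"ry":0.6,"rz":0}]' -1 40
python3 -m inch '[{"x":0,"y":0,"z":0,"rx":0,"ry":0,"rz":0},{"x":0,"y":0,"z":0,"rx":0,"ry":0,"rz":0},{"x":0,"y":0,"z":0,"rx":0,"ry":0,"rz":0},{"x":0,"y":0,"z":0,"rx":0,"ry":0,"rz":0},{"x":0,"y":0,"z":0,"rx":0,"ry":0,"rz":0},{"x":0,"y":0,"z":0,"rx":0,"ry":0,"rz":0},{"x":0,"y":0,"z":0,"rx":0,"ry":0,"rz":0},{"x":0,"y":0,"z":0,"rx":0,"ry":0,"rz":0}]' 1 40
python3 -m inch '[{"x":0,"y":0,"z":20,"rx":0,"ry":0,"rz":0},{"x":0,"y":0,"z":55,"rx":0,"ry":0,"rz":0},{"x":0,"y":-10,"z":95,"rx":0,"ry":0,"rz":0},{"x":0,"y":-35,"z":125,"rx":0,"ry":0,"rz":0},{"x":0,"y":-70,"z":140,"rx":0,"ry":0,"rz":0},{"x":5,"y":-110,"z":145,"rx":0,"ry":0,"rz":0},{"x":15,"y":-152,"z":145,"rx":0,"ry":0,"rz":0},{"x":25,"y":-192,"z":145,"rx":0,"ry":0,"rz":0}]' 1 40
```

```text
time: 29.25
eef_pos: [0.389, 0.2417, 0.0103]
eef_rot: [[-0.024, 1.0, -0.001], [1.0, 0.024, -0.002], [-0.002, -0.001, -1.0]]
wrist_force: [0.1, -0.1, 0.1]
width: 0.0854
time: 30.05
eef_pos: [0.3896, 0.2418, 0.0115]
eef_rot: [[-0.024, 1.0, 0.001], [1.0, 0.024, -0.002], [-0.002, 0.001, -1.0]]
wrist_force: [-1.3, -1.5, 6.0]
width: 0.0609
time: 30.85
eef_pos: [0.4147, 0.0481, 0.1574]
eef_rot: [[-0.024, 1.0, 0.003], [1.0, 0.024, -0.002], [-0.002, 0.003, -1.0]]
wrist_force: [0.4, 1.1, -1.0]
width: 0.0602
```

```bash
python3 -m inch '[{"x":15,"y":-15,"z":0,"rx":0,"ry":0,"rz":0},{"x":40,"y":-40,"z":0,"rx":0,"ry":0,"rz":0},{"x":70,"y":-68,"z":0,"rx":0,"ry":0,"rz":0},{"x":98,"y":-95,"z":0,"rx":0,"ry":0,"rz":0},{"x":116,"y":-112,"z":0,"rx":0,"ry":0,"rz":0},{"x":123,"y":-118,"z":0,"rx":0,"ry":0,"rz":0},{"x":123.5,"y":-118,"z":0,"rx":0,"ry":0,"rz":0},{"x":123.5,"y":-118,"z":0,"rx":0,"ry":0,"rz":0}]' 1 40
python3 lids.py 189
python3 -m inch '[{"x":0,"y":0,"z":-20,"rx":0,"ry":0,"rz":0},{"x":0,"y":0,"z":-40,"rx":0,"ry":0,"rz":0},{"x":0,"y":0,"z":-60,"rx":0,"ry":0,"rz":0},{"x":0,"y":0,"z":-80,"rx":0,"ry":0,"rz":0},{"x":0,"y":0,"z":-97,"rx":0,"ry":0,"rz":0},{"x":0,"y":0,"z":-110,"rx":0,"ry":0,"rz":0},{"x":0,"y":0,"z":-119,"rx":0,"ry":0,"rz":0},{"x":0,"y":0,"z":-122,"rx":0,"ry":0,"rz":0}]' 1 40
```

```text
time: 31.65
eef_pos: [0.5376, -0.069, 0.1575]
eef_rot: [[-0.025, 1.0, 0.002], [1.0, 0.025, -0.002], [-0.002, 0.002, -1.0]]
wrist_force: [-1.0, -0.3, -1.8]
width: 0.0603
[ 0.53758916 -0.06899909  0.15754429]
[  246   243   157   148 18073] [323.7 317.6] [546.7 -68.8 189. ]
time: 32.5
eef_pos: [0.5372, -0.0685, 0.0352]
eef_rot: [[-0.026, 1.0, 0.002], [1.0, 0.026, -0.001], [-0.002, 0.002, -1.0]]
wrist_force: [0.2, -1.0, -0.7]
width: 0.0605
```

```bash
python3 -m inch '[{"x":0,"y":0,"z":0,"rx":0,"ry":0,"rz":0},{"x":0,"y":0,"z":0,"rx":0,"ry":0,"rz":0},{"x":0,"y":0,"z":0,"rx":0,"ry":0,"rz":0},{"x":0,"y":0,"z":0,"rx":0,"ry":0,"rz":0},{"x":0,"y":0,"z":25,"rx":0,"ry":0,"rz":0},{"x":0,"y":0,"z":65,"rx":0,"ry":0,"rz":0},{"x":0,"y":0,"z":105,"rx":0,"ry":0,"rz":0},{"x":0,"y":0,"z":135,"rx":0,"ry":0,"rz":0}]' -0.7
python3 lids.py 90
python3 -m inch '[{"x":-35,"y":20,"z":0,"rx":0,"ry":0,"rz":0},{"x":-75,"y":45,"z":0,"rx":0,"ry":0,"rz":0},{"x":-110,"y":75,"z":0,"rx":0,"ry":0,"rz":0},{"x":-135,"y":112,"z":0,"rx":0,"ry":0,"rz":0},{"x":-148,"y":155,"z":0,"rx":0,"ry":0,"rz":0},{"x":-154,"y":200,"z":0,"rx":0,"ry":0,"rz":0},{"x":-155,"y":245,"z":0,"rx":0,"ry":0,"rz":0},{"x":-155,"y":290,"z":0,"rx":0,"ry":0,"rz":0}]' -1
python3 -m inch '[{"x":0,"y":45,"z":0,"rx":0,"ry":0,"rz":0},{"x":0,"y":85,"z":0,"rx":0,"ry":0,"rz":0},{"x":0,"y":120,"z":0,"rx":0,"ry":0,"rz":0},{"x":0,"y":145,"z":0,"rx":0,"ry":0,"rz":0},{"x":0,"y":156,"z":0,"rx":0,"ry":0,"rz":0},{"x":0,"y":156,"z":0,"rx":0,"ry":0,"rz":0},{"x":0,"y":156,"z":0,"rx":0,"ry":0,"rz":0},{"x":0,"y":156,"z":0,"rx":0,"ry":0,"rz":0}]' -1
python3 lids.py 68
```

```text
time: 33.3
eef_pos: [0.5376, -0.0687, 0.173]
eef_rot: [[-0.026, 1.0, 0.005], [1.0, 0.026, -0.002], [-0.003, 0.004, -1.0]]
wrist_force: [0.1, 0.0, -0.4]
width: 0.0728
[ 0.53760143 -0.0686602   0.17301339]
[ 286  192   78   77 4688] [324.4 230.5] [535.4 -68.6  90. ]
[ 287  286   73   69 3939] [323.2 320.2] [612.6 -67.5  90. ]
time: 34.15
eef_pos: [0.3839, 0.2227, 0.1778]
eef_rot: [[-0.026, 1.0, 0.012], [1.0, 0.026, -0.005], [-0.005, 0.012, -1.0]]
wrist_force: [0.8, 0.0, 0.2]
width: 0.0856
time: 34.95
eef_pos: [0.3842, 0.3776, 0.178]
eef_rot: [[-0.024, 1.0, 0.013], [1.0, 0.025, -0.005], [-0.005, 0.012, -1.0]]
wrist_force: [-0.3, -0.4, 0.1]
width: 0.0853
[0.38417548 0.37760903 0.17798105]
[ 294  186   70   71 3872] [328.6 221.1] [381.5 380.9  68. ]
[595 225  45  86 636] [612.1 270.5] [419.3 630.9  68. ]
```

```bash
python3 -m inch '[{"x":-2,"y":3,"z":-25,"rx":0.2,"ry":0.7,"rz":0},{"x":-2,"y":3,"z":-60,"rx":0.2,"ry":0.7,"rz":0},{"x":-2,"y":3,"z":-95,"rx":0.2,"ry":0.7,"rz":0},{"x":-2,"y":3,"z":-128,"rx":0.2,"ry":0.7,"rz":0},{"x":-2,"y":3,"z":-152,"rx":0.2,"ry":0.7,"rz":0},{"x":-2,"y":3,"z":-165,"rx":0.2,"ry":0.7,"rz":0},{"x":-2,"y":3,"z":-168,"rx":0.2,"ry":0.7,"rz":0},{"x":-2,"y":3,"z":-168,"rx":0.2,"ry":0.7,"rz":0}]' -1 40
python3 -m inch '[{"x":0,"y":0,"z":0,"rx":0,"ry":0,"rz":0},{"x":0,"y":0,"z":0,"rx":0,"ry":0,"rz":0},{"x":0,"y":0,"z":0,"rx":0,"ry":0,"rz":0},{"x":0,"y":0,"z":0,"rx":0,"ry":0,"rz":0},{"x":0,"y":0,"z":0,"rx":0,"ry":0,"rz":0},{"x":0,"y":0,"z":0,"rx":0,"ry":0,"rz":0},{"x":0,"y":0,"z":0,"rx":0,"ry":0,"rz":0},{"x":0,"y":0,"z":0,"rx":0,"ry":0,"rz":0}]' 1 40
python3 -m inch '[{"x":0,"y":0,"z":20,"rx":0,"ry":0,"rz":0},{"x":0,"y":0,"z":55,"rx":0,"ry":0,"rz":0},{"x":0,"y":-10,"z":95,"rx":0,"ry":0,"rz":0},{"x":0,"y":-35,"z":125,"rx":0,"ry":0,"rz":0},{"x":0,"y":-70,"z":140,"rx":0,"ry":0,"rz":0},{"x":0,"y":-112,"z":145,"rx":0,"ry":0,"rz":0},{"x":0,"y":-156,"z":145,"rx":0,"ry":0,"rz":0},{"x":0,"y":-202,"z":145,"rx":0,"ry":0,"rz":0}]' 1 40
```

```text
time: 35.8
eef_pos: [0.3827, 0.3807, 0.0107]
eef_rot: [[-0.024, 1.0, 0.001], [1.0, 0.024, -0.001], [-0.001, 0.001, -1.0]]
wrist_force: [0.2, 0.8, -0.0]
width: 0.0853
time: 36.6
eef_pos: [0.3834, 0.3811, 0.0123]
eef_rot: [[-0.024, 1.0, 0.003], [1.0, 0.024, 0.001], [0.001, 0.003, -1.0]]
wrist_force: [-2.1, -1.8, 6.8]
width: 0.0609
time: 37.4
eef_pos: [0.3832, 0.1778, 0.1581]
eef_rot: [[-0.025, 1.0, 0.005], [1.0, 0.025, 0.001], [0.001, 0.005, -1.0]]
wrist_force: [0.7, 0.2, 0.3]
width: 0.0607
```

```bash
python3 -m inch '[{"x":5,"y":-35,"z":0,"rx":0,"ry":0,"rz":0},{"x":15,"y":-75,"z":0,"rx":0,"ry":0,"rz":0},{"x":28,"y":-115,"z":0,"rx":0,"ry":0,"rz":0},{"x":42,"y":-155,"z":0,"rx":0,"ry":0,"rz":0},{"x":56,"y":-195,"z":0,"rx":0,"ry":0,"rz":0},{"x":70,"y":-230,"z":0,"rx":0,"ry":0,"rz":0},{"x":77,"y":-249,"z":0,"rx":0,"ry":0,"rz":0},{"x":77,"y":-249,"z":0,"rx":0,"ry":0,"rz":0}]' 1 40
python3 -m inch '[{"x":0,"y":0,"z":-20,"rx":0,"ry":0,"rz":0},{"x":0,"y":0,"z":-40,"rx":0,"ry":0,"rz":0},{"x":0,"y":0,"z":-55,"rx":0,"ry":0,"rz":0},{"x":0,"y":0,"z":-55,"rx":0,"ry":0,"rz":0},{"x":0,"y":0,"z":-55,"rx":0,"ry":0,"rz":0},{"x":0,"y":0,"z":-55,"rx":0,"ry":0,"rz":0},{"x":0,"y":0,"z":-55,"rx":0,"ry":0,"rz":0},{"x":0,"y":0,"z":-55,"rx":0,"ry":0,"rz":0}]' 1 40
python3 - <<'E'
from h import *
c,im=grab("wrist","w20.png")
e=read_state()['eef_pos'];print(e)
for x in (420,498,576):print([proj(c,np.array([x,-70+.034*(x-537)+d,77])/1000).round().tolist() for d in(-40,40)])
E
```

```text
time: 38.2
eef_pos: [0.4608, -0.0733, 0.1585]
eef_rot: [[-0.022, 1.0, 0.006], [1.0, 0.022, 0.0], [0.0, 0.006, -1.0]]
wrist_force: [-0.4, 1.0, -1.3]
width: 0.0603
time: 39.0
eef_pos: [0.461, -0.0733, 0.104]
eef_rot: [[-0.022, 1.0, 0.007], [1.0, 0.022, -0.0], [-0.0, 0.007, -1.0]]
wrist_force: [-0.3, -0.5, -0.1]
width: 0.0607
[ 0.46098068 -0.07334888  0.10382872]
[[256.0, 189.0], [393.0, 192.0]]
[[264.0, 310.0], [388.0, 313.0]]
[[270.0, 409.0], [383.0, 412.0]]
```

View pics/w20.png

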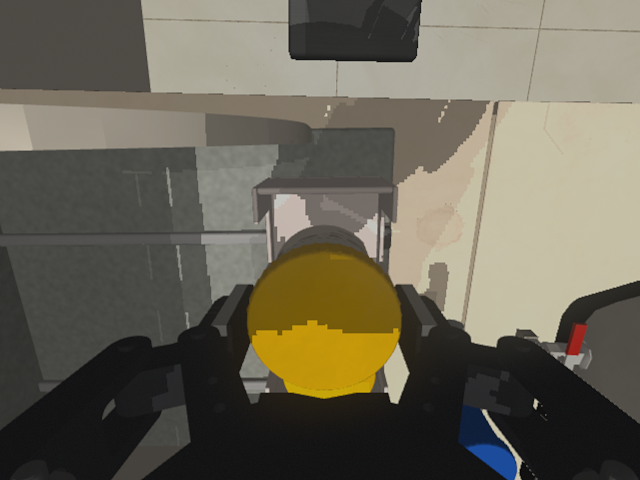

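The end wall of the near bay spans cols 253–397 at row 186, against a predicted 256–393 at row 190. Aligned, so lower and release.

```bash
python3 -m inch '[{"x":-1,"y":1,"z":-15,"rx":0,"ry":0,"rz":0},{"x":-1,"y":1,"z":-30,"rx":0,"ry":0,"rz":0},{"x":-1,"y":1,"z":-42,"rx":0,"ry":0,"rz":0},{"x":-1,"y":1,"z":-54,"rx":0,"ry":0,"rz":0},{"x":-1,"y":1,"z":-63,"rx":0,"ry":0,"rz":0},{"x":-1,"y":1,"z":-67,"rx":0,"ry":0,"rz":0},{"x":-1,"y":1,"z":-69,"rx":0,"ry":0,"rz":0},{"x":-1,"y":1,"z":-69,"rx":0,"ry":0,"rz":0}]' 1 40
python3 -m inch '[{"x":0,"y":0,"z":0,"rx":0,"ry":0,"rz":0},{"x":0,"y":0,"z":0,"rx":0,"ry":0,"rz":0},{"x":0,"y":0,"z":0,"rx":0,"ry":0,"rz":0},{"x":0,"y":0,"z":0,"rx":0,"ry":0,"rz":0},{"x":0,"y":0,"z":25,"rx":0,"ry":0,"rz":0},{"x":0,"y":0,"z":65,"rx":0,"ry":0,"rz":0},{"x":0,"y":0,"z":110,"rx":0,"ry":0,"rz":0},{"x":0,"y":0,"z":155,"rx":0,"ry":0,"rz":0}]' -0.7
python3 lids.py 90
```

```text
time: 39.85
eef_pos: [0.4601, -0.0724, 0.035]
eef_rot: [[-0.022, 1.0, 0.007], [1.0, 0.022, -0.0], [-0.0, 0.007, -1.0]]
wrist_force: [0.5, -0.1, -0.9]
width: 0.0606
time: 40.65
eef_pos: [0.4598, -0.0723, 0.1919]
eef_rot: [[-0.022, 1.0, 0.007], [1.0, 0.022, -0.0], [-0.0, 0.007, -1.0]]
wrist_force: [0.8, -0.7, -0.8]
width: 0.0726
[ 0.45978217 -0.07227447  0.19185804]
[ 288  190   72   72 4105] [323.6 225.7] [458.6 -72.6  90. ]
[ 293  275   68   66 3506] [326.2 307.9] [533.5 -68.6  90. ]
[ 294  352   64   47 2394] [325.2 376.3] [604.7 -67.7  90. ]
```

All three lids read at bay height and centred (the far bay's lid is partly hidden here). Turn back to grip the carrier pull.

```bash
python3 -m inch '[{"x":5,"y":15,"z":10,"rx":0,"ry":0,"rz":-8.5},{"x":15,"y":30,"z":10,"rx":0,"ry":0,"rz":-17},{"x":30,"y":45,"z":10,"rx":0,"ry":0,"rz":-25.5},{"x":45,"y":60,"z":10,"rx":0,"ry":0,"rz":-34},{"x":58,"y":75,"z":10,"rx":0,"ry":0,"rz":-42.5},{"x":68,"y":85,"z":10,"rx":0,"ry":0,"rz":-51},{"x":74,"y":88,"z":10,"rx":0,"ry":0,"rz":-59},{"x":74,"y":88,"z":10,"rx":0,"ry":0,"rz":-67}]' -0.6
python3 -m inch '[{"x":0,"y":0,"z":0,"rx":0,"ry":0,"rz":-7.5},{"x":0,"y":0,"z":0,"rx":0,"ry":0,"rz":-15},{"x":0,"y":0,"z":0,"rx":0,"ry":0,"rz":-22},{"x":0,"y":0,"z":0,"rx":0,"ry":0,"rz":-22},{"x":0,"y":0,"z":0,"rx":0,"ry":0,"rz":-22},{"x":0,"y":0,"z":0,"rx":0,"ry":0,"rz":-22},{"x":0,"y":0,"z":0,"rx":0,"ry":0,"rz":-22},{"x":0,"y":0,"z":0,"rx":0,"ry":0,"rz":-22}]' -0.6
python3 lids.py 90; python3 -c "
from h import *
print(read_state()['width']);find('wrist',cam('wrist'),['carrier_pull','bay1'])"
```

```text
time: 41.5
eef_pos: [0.5371, 0.0152, 0.2085]
eef_rot: [[0.913, 0.407, 0.002], [0.407, -0.913, -0.019], [-0.006, 0.018, -1.0]]
wrist_force: [0.3, 1.0, 0.2]
width: 0.0684
time: 42.3
eef_pos: [0.5371, 0.0152, 0.2085]
eef_rot: [[0.999, 0.036, -0.005], [0.036, -0.999, -0.018], [-0.006, 0.018, -1.0]]
wrist_force: [0.8, -0.3, -0.5]
width: 0.0682
[0.537131   0.01519351 0.20851689]
[ 290  273   65   61 3128] [322.  303.3] [537.6 -64.7  90. ]
[ 210  274   65   61 1788] [250.7 299.8] [470.8 -63.7  90. ]
[ 373  275   64   62 1817] [395.4 301.5] [606.2 -60.1  90. ]
0.06801517123394236
wrist carrier_pull 0.8 [531. -44.  40.] [317. 263.]
wrist bay1 0.81 [532. -44.  45.] [318. 265.]
```

```bash
python3 -m inch '[{"x":-2,"y":0,"z":-25,"rx":1,"ry":-0.3,"rz":0},{"x":-2,"y":0,"z":-60,"rx":1,"ry":-0.3,"rz":0},{"x":-2,"y":0,"z":-95,"rx":1,"ry":-0.3,"rz":0},{"x":-2,"y":0,"z":-130,"rx":1,"ry":-0.3,"rz":0},{"x":-2,"y":0,"z":-160,"rx":1,"ry":-0.3,"rz":0},{"x":-2,"y":0,"z":-176,"rx":1,"ry":-0.3,"rz":0},{"x":-2,"y":0,"z":-181,"rx":1,"ry":-0.3,"rz":0},{"x":-2,"y":0,"z":-181,"rx":1,"ry":-0.3,"rz":0}]' -0.6 60
python3 -m inch '[{"x":0,"y":0,"z":0,"rx":0,"ry":0,"rz":0},{"x":0,"y":0,"z":0,"rx":0,"ry":0,"rz":0},{"x":0,"y":0,"z":0,"rx":0,"ry":0,"rz":0},{"x":0,"y":0,"z":0,"rx":0,"ry":0,"rz":0},{"x":0,"y":0,"z":0,"rx":0,"ry":0,"rz":0},{"x":0,"y":0,"z":0,"rx":0,"ry":0,"rz":0},{"x":0,"y":0,"z":0,"rx":0,"ry":0,"rz":0},{"x":0,"y":0,"z":0,"rx":0,"ry":0,"rz":0}]' 1 60
```

```text
time: 43.25
eef_pos: [0.5351, 0.0152, 0.0274]
eef_rot: [[0.999, 0.036, -0.0], [0.036, -0.999, -0.0], [-0.0, 0.0, -1.0]]
wrist_force: [0.1, -0.7, 0.2]
width: 0.0683
time: 44.05
eef_pos: [0.5346, 0.0151, 0.029]
eef_rot: [[0.999, 0.036, -0.001], [0.036, -0.999, -0.001], [-0.001, 0.001, -1.0]]
wrist_force: [-7.4, -1.3, 10.7]
width: 0.0417
```

```bash
python3 -m inch '[{"x":0,"y":-6,"z":0,"rx":0,"ry":0,"rz":0},{"x":1,"y":-18,"z":0,"rx":0,"ry":0,"rz":0},{"x":1,"y":-31,"z":0,"rx":0,"ry":0,"rz":0},{"x":1.5,"y":-44,"z":0,"rx":0,"ry":0,"rz":0},{"x":2,"y":-57,"z":0,"rx":0,"ry":0,"rz":0},{"x":2.5,"y":-70,"z":0,"rx":0,"ry":0,"rz":0},{"x":3,"y":-83,"z":0,"rx":0,"ry":0,"rz":0},{"x":3,"y":-95,"z":0,"rx":0,"ry":0,"rz":0}]' 1 60
python3 -m inch '[{"x":0.5,"y":-10,"z":0,"rx":0,"ry":0,"rz":0},{"x":1,"y":-18,"z":0,"rx":0,"ry":0,"rz":0},{"x":1,"y":-26,"z":0,"rx":0,"ry":0,"rz":0},{"x":1,"y":-32,"z":0,"rx":0,"ry":0,"rz":0},{"x":1,"y":-37,"z":0,"rx":0,"ry":0,"rz":0},{"x":1,"y":-42,"z":0,"rx":0,"ry":0,"rz":0},{"x":1.5,"y":-46,"z":0,"rx":0,"ry":0,"rz":0},{"x":1.5,"y":-49,"z":0,"rx":0,"ry":0,"rz":0}]' 1 60
```

```text
time: 44.85
eef_pos: [0.5375, -0.0814, 0.0291]
eef_rot: [[0.999, 0.036, -0.001], [0.036, -0.999, -0.001], [-0.001, 0.001, -1.0]]
wrist_force: [-2.0, 2.6, 0.3]
width: 0.0417
time: 45.65
eef_pos: [0.5387, -0.1245, 0.029]
eef_rot: [[0.999, 0.035, -0.003], [0.035, -0.999, 0.01], [-0.002, -0.01, -1.0]]
wrist_force: [2.6, 46.0, 11.3]
width: 0.0416
```

Home stop reached: 139.6 mm of travel, 46 N. Release, lift and go above the tambour pull.

```bash
python3 -m inch '[{"x":0,"y":0,"z":0,"rx":0,"ry":0,"rz":0},{"x":0,"y":0,"z":0,"rx":0,"ry":0,"rz":0},{"x":0,"y":0,"z":0,"rx":0,"ry":0,"rz":0},{"x":0,"y":0,"z":30,"rx":0,"ry":0,"rz":0},{"x":0,"y":0,"z":75,"rx":0,"ry":0,"rz":0},{"x":0,"y":5,"z":120,"rx":0,"ry":0,"rz":0},{"x":0,"y":15,"z":165,"rx":0,"ry":0,"rz":0},{"x":0,"y":30,"z":205,"rx":0,"ry":0,"rz":0}]' -0.8 60
python3 lids.py 90
python3 -m inch '[{"x":0,"y":5,"z":40,"rx":0,"ry":-0,"rz":0},{"x":1,"y":-10,"z":70,"rx":0.5,"ry":0,"rz":-0.5},{"x":2,"y":-50,"z":80,"rx":0.5,"ry":0,"rz":-0.5},{"x":3,"y":-95,"z":80,"rx":0.5,"ry":0,"rz":-0.5},{"x":4,"y":-135,"z":80,"rx":0.5,"ry":0,"rz":-0.5},{"x":5,"y":-170,"z":80,"rx":0.5,"ry":0,"rz":-0.5},{"x":6,"y":-180,"z":80,"rx":0.5,"ry":0,"rz":-0.5},{"x":6,"y":-180,"z":80,"rx":0.5,"ry":0,"rz":-0.5}]' -1
python3 - <<'E'
from h import *
c,im=grab("wrist","w30.png");print(read_state()['eef_pos'])
for p in([.546,-.315,.217],[.546,-.306,.223]):
    p=np.array(p);print(p,proj(c,p).round(),proj(c,p-[.022,.001,0]).round(),proj(c,p+[.022,.001,0]).round())
find("wrist",c,["tambour_pull"])
E
```

```text
time: 46.45
eef_pos: [0.5389, -0.0954, 0.2367]
eef_rot: [[0.999, 0.033, -0.0], [0.033, -0.999, 0.008], [-0.0, -0.008, -1.0]]
wrist_force: [0.9, -0.1, -0.7]
width: 0.0767
[ 0.53887685 -0.09535133  0.23671133]
[ 295  293   58   56 2569] [323.3 320.4] [ 541.9 -204.2   90. ]
[ 231  294   49   56 2201] [254.3 321.6] [ 470.5 -208.1   90. ]
[ 370  294   48   56 2152] [394.1 321.8] [ 615.4 -203.2   90. ]
time: 47.3
eef_pos: [0.5467, -0.2753, 0.3227]
eef_rot: [[1.0, 0.024, 0.009], [0.024, -1.0, 0.014], [0.009, -0.014, -1.0]]
wrist_force: [-0.1, -0.4, 0.8]
width: 0.0857
[ 0.54690053 -0.27386587  0.32315935]
[ 0.546 -0.315  0.217] [321. 273.] [295. 273.] [346. 272.]
[ 0.546 -0.306  0.223] [321. 265.] [295. 266.] [347. 265.]
wrist tambour_pull 0.82 [ 541. -251.  212.] [317. 198.]
wrist tambour_pull 0.39 [ 538. -170.   37.] [317. 114.]
```

Cups are all still in their bays at home. Descend on the tambour pull where it was left.

```bash
python3 -m inch '[{"x":-2,"y":-25,"z":-10,"rx":-0.8,"ry":0.5,"rz":0},{"x":-2,"y":-41,"z":-30,"rx":-0.8,"ry":0.5,"rz":0},{"x":-2,"y":-41,"z":-60,"rx":-0.8,"ry":0.5,"rz":0},{"x":-2,"y":-41,"z":-90,"rx":-0.8,"ry":0.5,"rz":0},{"x":-2,"y":-41,"z":-118,"rx":-0.8,"ry":0.5,"rz":0},{"x":-2,"y":-41,"z":-138,"rx":-0.8,"ry":0.5,"rz":0},{"x":-2,"y":-41,"z":-147,"rx":-0.8,"ry":0.5,"rz":0},{"x":-2,"y":-41,"z":-147,"rx":-0.8,"ry":0.5,"rz":0}]' -1 70
python3 -m inch '[{"x":0,"y":0,"z":0,"rx":0,"ry":0,"rz":0},{"x":0,"y":0,"z":0,"rx":0,"ry":0,"rz":0},{"x":0,"y":0,"z":0,"rx":0,"ry":0,"rz":0},{"x":0,"y":0,"z":0,"rx":0,"ry":0,"rz":0},{"x":0,"y":0,"z":0,"rx":0,"ry":0,"rz":0},{"x":0,"y":0,"z":0,"rx":0,"ry":0,"rz":0},{"x":0,"y":0,"z":0,"rx":0,"ry":0,"rz":0},{"x":0,"y":0,"z":0,"rx":0,"ry":0,"rz":0}]' 1 70
```

```text
time: 48.2
eef_pos: [0.5448, -0.3137, 0.1756]
eef_rot: [[1.0, 0.027, -0.001], [0.027, -1.0, 0.001], [-0.001, -0.001, -1.0]]
wrist_force: [0.1, 0.5, 0.7]
width: 0.0856
time: 49.0
eef_pos: [0.5449, -0.3142, 0.1769]
eef_rot: [[1.0, 0.028, 0.0], [0.028, -1.0, -0.001], [0.0, 0.001, -1.0]]
wrist_force: [-1.6, 0.1, 4.9]
width: 0.0421
```

```bash
python3 -m inch '[{"x":0,"y":9,"z":6,"rx":0,"ry":0,"rz":0},{"x":-0.5,"y":19,"z":12,"rx":0,"ry":0,"rz":0},{"x":-1,"y":30,"z":16,"rx":0,"ry":0,"rz":0},{"x":-1.5,"y":41,"z":20,"rx":0,"ry":0,"rz":0},{"x":-1.5,"y":52,"z":24,"rx":0,"ry":0,"rz":0},{"x":-2,"y":63,"z":26,"rx":0,"ry":0,"rz":0},{"x":-2.5,"y":74,"z":28,"rx":0,"ry":0,"rz":0},{"x":-3,"y":86,"z":28,"rx":0,"ry":0,"rz":0}]' 1 70
```

```text
time: 49.8
eef_pos: [0.5421, -0.2273, 0.2041]
eef_rot: [[1.0, 0.027, 0.001], [0.027, -1.0, -0.001], [0.001, 0.001, -1.0]]
wrist_force: [7.4, -5.7, -12.0]
width: 0.0413
```

```bash
python3 -m inch '[{"x":0,"y":13,"z":0,"rx":0,"ry":0,"rz":0},{"x":-0.5,"y":25,"z":-1,"rx":0,"ry":0,"rz":0},{"x":-1,"y":36,"z":-3,"rx":0,"ry":0,"rz":0},{"x":-1,"y":47,"z":-5,"rx":0,"ry":0,"rz":0},{"x":-1.5,"y":58,"z":-9,"rx":0,"ry":0,"rz":0},{"x":-2,"y":69,"z":-13,"rx":0,"ry":0,"rz":0},{"x":-2,"y":79,"z":-18,"rx":0,"ry":0,"rz":0},{"x":-2.5,"y":89,"z":-23,"rx":0,"ry":0,"rz":0}]' 1 70
```

```text
time: 50.6
eef_pos: [0.5397, -0.1376, 0.1845]
eef_rot: [[1.0, 0.026, 0.004], [0.026, -1.0, -0.003], [0.004, 0.003, -1.0]]
wrist_force: [-6.4, 0.3, 12.3]
width: 0.0401
```

```bash
python3 -m inch '[{"x":0,"y":10,"z":-9,"rx":0,"ry":0,"rz":0},{"x":-0.5,"y":19,"z":-16,"rx":0,"ry":0,"rz":0},{"x":-1,"y":28,"z":-23,"rx":0,"ry":0,"rz":0},{"x":-1,"y":36,"z":-31,"rx":0,"ry":0,"rz":0},{"x":-1.5,"y":44,"z":-40,"rx":0,"ry":0,"rz":0},{"x":-1.5,"y":51,"z":-49,"rx":0,"ry":0,"rz":0},{"x":-2,"y":57,"z":-59,"rx":0,"ry":0,"rz":0},{"x":-2,"y":62,"z":-69,"rx":0,"ry":0,"rz":0}]' 1 70
```

```text
time: 51.4
eef_pos: [0.5378, -0.0723, 0.1184]
eef_rot: [[1.0, 0.029, 0.006], [0.029, -1.0, -0.001], [0.006, 0.001, -1.0]]
wrist_force: [2.0, -17.1, -6.4]
width: 0.0386
```

```bash
python3 -m inch '[{"x":0,"y":-3,"z":-5,"rx":0,"ry":0,"rz":0},{"x":0,"y":-2,"z":-11,"rx":0,"ry":0,"rz":0},{"x":0,"y":2,"z":-19,"rx":0,"ry":0,"rz":0},{"x":0,"y":5,"z":-27,"rx":0,"ry":0,"rz":0},{"x":0,"y":8,"z":-35,"rx":0,"ry":0,"rz":0},{"x":0,"y":9,"z":-42,"rx":0,"ry":0,"rz":0},{"x":0,"y":10,"z":-48,"rx":0,"ry":0,"rz":0},{"x":0,"y":10,"z":-48,"rx":0,"ry":0,"rz":0}]' 1 70
python3 - <<'E'
from h import *
c,im=grab("wrist","w40.png")
for a in(12,15,18,22,26):
    p=np.array([.538,-.223+.165*np.cos(np.radians(a)),.08+.165*np.sin(np.radians(a))]);print(a,p.round(3),proj(c,p).round(1),(proj(c,p+[.022,0,0])-proj(c,p-[.022,0,0]))[0].round())
E
```

```text
time: 52.2
eef_pos: [0.5373, -0.066, 0.0695]
eef_rot: [[1.0, 0.022, 0.005], [0.022, -1.0, -0.005], [0.005, 0.005, -1.0]]
wrist_force: [2.8, -28.8, -17.9]
width: 0.0385
12 [ 0.538 -0.062  0.114] [326.6 303.6] 107.0
15 [ 0.538 -0.064  0.123] [326.8 318.2] 113.0
18 [ 0.538 -0.066  0.131] [326.9 335.5] 119.0
22 [ 0.538 -0.07   0.142] [327.  363.1] 129.0
26 [ 0.538 -0.075  0.152] [327.1 396.8] 139.0
```

View pics/w40.png

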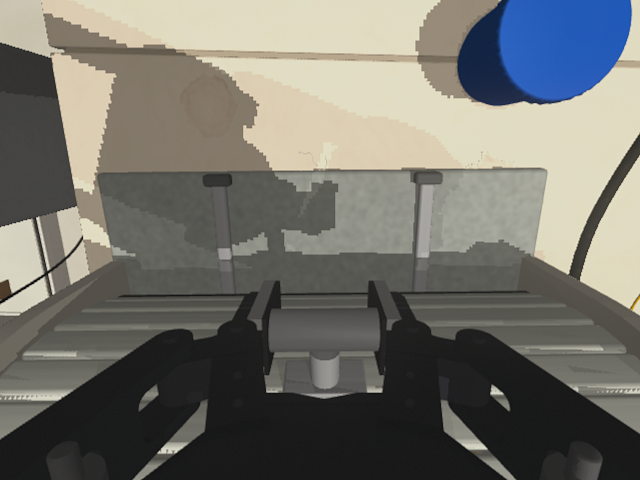

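The bar is at row 330, which is about 16°, so roughly 4° still to go. Push on down.

```bash
python3 -m inch '[{"x":0,"y":-2,"z":-3,"rx":0,"ry":0,"rz":0},{"x":0,"y":-2,"z":-6,"rx":0,"ry":0,"rz":0},{"x":0,"y":-2,"z":-9,"rx":0,"ry":0,"rz":0},{"x":0,"y":-1,"z":-12,"rx":0,"ry":0,"rz":0},{"x":0,"y":-1,"z":-15,"rx":0,"ry":0,"rz":0},{"x":0,"y":-1,"z":-17,"rx":0,"ry":0,"rz":0},{"x":0,"y":-1,"z":-17,"rx":0,"ry":0,"rz":0},{"x":0,"y":-1,"z":-17,"rx":0,"ry":0,"rz":0}]' 1 70
cat > bar.py <<'E'
from h import *
c,im=grab("wrist","wb%d.png"%int(read_state()['time']*100)); print(read_state()['eef_pos'].round(4))
for a in(8,12,16,20):
    p=np.array([.538,-.223+.165*np.cos(np.radians(a)),.08+.165*np.sin(np.radians(a))]);print(a,p.round(3),proj(c,p).round(1),(proj(c,p+[.022,0,0])-proj(c,p-[.022,0,0]))[0].round())
g=cv2.cvtColor(im,cv2.COLOR_RGB2GRAY)
for r in range(260,400,5): print(r,g[r,290:361:10])
E
python3 bar.py
```

```text
time: 53.05
eef_pos: [0.5372, -0.062, 0.0545]
eef_rot: [[1.0, 0.018, 0.006], [0.018, -1.0, 0.003], [0.006, -0.003, -1.0]]
wrist_force: [-2.6, 26.3, 13.2]
width: 0.0394
[ 0.5372 -0.062   0.0545]
8 [ 0.538 -0.06   0.103] [326.9 311.4] 109.0
12 [ 0.538 -0.062  0.114] [327.2 330.7] 118.0
16 [ 0.538 -0.064  0.125] [327.5 355.2] 128.0
20 [ 0.538 -0.068  0.136] [327.8 385.8] 140.0
260 [156 144 143 145 143 138 139 144]
265 [ 86  90 142 145 137 146 117 118]
270 [85 86 83 89 86 86 84 88]
275 [86 85 86 85 87 86 88 86]
280 [87 84 85 88 89 84 89 89]
285 [85 85 85 85 87 87 86 87]
290 [86 86 88 84 86 87 86 85]
295 [86 84 88 85 85 86 87 84]
300 [86 85 82 85 86 85 85 85]
305 [84 83 78 79 76 77 75 73]
310 [74 74 75 74 74 75 74 74]
315 [81 82 82 82 82 82 82 81]
320 [86 86 86 86 86 87 87 87]
325 [92 94 95 96 97 96 97 97]
330 [ 95  96  98  99 101 103 104 105]
335 [92 94 95 95 96 97 99 99]
340 [89 90 90 91 90 91 91 91]
345 [85 86 85 86 85 86 85 85]
350 [86 87 71 87 87 85 89 89]
355 [ 93  94  72  87  87  97  98 100]
360 [111 111  82 122  87 111 112 113]
365 [ 76  75  74 140 151  84  75  77]
370 [ 77  76  72 140 151  81  79  79]
375 [ 76  78  72 140 150  81  79  78]
380 [ 75  74  71 140 151  77  80  79]
385 [ 76  77  77 140 151  79  81  79]
390 [ 74  74  75 140 152  78  78  79]
395 [29 27 70 78 79 57 26 27]
```

Bar rows are now 307–348, centre 328, which is about 12° (closed), with upward force building. One short press to confirm the stop.

```bash
python3 -m inch '[{"x":0,"y":-2,"z":-3,"rx":0,"ry":0,"rz":0},{"x":0,"y":-2,"z":-6,"rx":0,"ry":0,"rz":0},{"x":0,"y":-2,"z":-8,"rx":0,"ry":0,"rz":0},{"x":0,"y":-2,"z":-8,"rx":0,"ry":0,"rz":0},{"x":0,"y":-2,"z":-8,"rx":0,"ry":0,"rz":0},{"x":0,"y":-2,"z":-8,"rx":0,"ry":0,"rz":0},{"x":0,"y":-2,"z":-8,"rx":0,"ry":0,"rz":0},{"x":0,"y":-2,"z":-8,"rx":0,"ry":0,"rz":0}]' 1 80
python3 bar.py | sed -n '1,5p;12,40p'
```

```text
time: 53.9
eef_pos: [0.5376, -0.0617, 0.0541]
eef_rot: [[1.0, 0.016, 0.008], [0.016, -1.0, 0.005], [0.009, -0.005, -1.0]]
wrist_force: [-28.1, 16.6, 65.9]
width: 0.0392
[ 0.5376 -0.0617  0.0541]
8 [ 0.538 -0.06   0.103] [326.3 312.3] 110.0
12 [ 0.538 -0.062  0.114] [326.7 331.6] 119.0
16 [ 0.538 -0.064  0.125] [327.1 356.2] 129.0
20 [ 0.538 -0.068  0.136] [327.5 386.9] 140.0
290 [86 85 87 83 85 87 84 85]
295 [86 84 89 85 85 85 86 85]
300 [86 84 83 84 86 85 85 85]
305 [84 86 82 86 85 83 80 78]
310 [71 72 73 73 72 73 73 73]
315 [81 81 82 81 81 81 80 81]
320 [85 85 86 85 86 85 86 85]
325 [92 94 95 94 95 95 95 95]
330 [ 95  95  98  99 101 102 103 104]
335 [ 94  95  96  97  97  98  99 100]
340 [90 90 91 90 90 91 91 92]
345 [86 86 86 87 87 87 87 86]
350 [82 83 75 86 87 83 88 87]
355 [88 89 73 87 87 94 95 95]
360 [110 110  84  83  87 110 111 111]
365 [ 87  82  80 141 152  76  76  76]
370 [ 76  76  77 141 150  74  79  78]
375 [ 76  77  74 141 149  75  78  79]
380 [ 75  78  74 141 151  77  78  79]
385 [ 77  77  74 140 150  80  81  80]
390 [ 74  74  74 139 151  78  79  78]
395 [30 27 68 74 75 62 27 29]
```

At the closed stop: no motion under 66 N. Release, retreat straight up, and do the final checks.

```bash
python3 -m inch '[{"x":0,"y":0,"z":0,"rx":0,"ry":0,"rz":0},{"x":0,"y":0,"z":0,"rx":0,"ry":0,"rz":0},{"x":0,"y":0,"z":0,"rx":0,"ry":0,"rz":0},{"x":0,"y":0,"z":0,"rx":0,"ry":0,"rz":0},{"x":0,"y":0,"z":15,"rx":0,"ry":0,"rz":0},{"x":0,"y":0,"z":50,"rx":0,"ry":0,"rz":0},{"x":0,"y":0,"z":95,"rx":0,"ry":0,"rz":0},{"x":0,"y":0,"z":140,"rx":0,"ry":0,"rz":0}]' -1 60
python3 -m inch '[{"x":0,"y":0,"z":30,"rx":0,"ry":0,"rz":0},{"x":0,"y":0,"z":60,"rx":0,"ry":0,"rz":0},{"x":0,"y":0,"z":90,"rx":0,"ry":0,"rz":0},{"x":0,"y":0,"z":100,"rx":0,"ry":0,"rz":0},{"x":0,"y":0,"z":100,"rx":0,"ry":0,"rz":0},{"x":0,"y":0,"z":100,"rx":0,"ry":0,"rz":0},{"x":0,"y":0,"z":100,"rx":0,"ry":0,"rz":0},{"x":0,"y":0,"z":100,"rx":0,"ry":0,"rz":0}]' -1
python3 - <<'E'
from h import *
c,im=grab("wrist","w50.png"); print(read_state()['time'],read_state()['eef_pos'])
for a in(12,16,20):
    p=np.array([.538,-.223+.165*np.cos(np.radians(a)),.08+.165*np.sin(np.radians(a))]);print(a,proj(c,p).round(1),(proj(c,p+[.022,0,0])-proj(c,p-[.022,0,0]))[0].round(1))
g=cv2.cvtColor(im,cv2.COLOR_RGB2GRAY); v=int(proj(c,p)[1])
print([(r,int(g[r,315]),int(g[r,335])) for r in range(v-22,v+26,2)])
c2,im2=grab("top","t50.png"); find("top",c2,["dropper_mid","reagent_mid","cup0_mid"])
a=cv2.imread("pics/top0.png");b=cv2.imread("pics/t50.png");d=cv2.absdiff(a,b).max(2)
print("change round bottles",(d[290:360,145:190]>40).sum(),"blue cup",(d[180:222,318:355]>40).sum())
E
```

```text
time: 54.75
eef_pos: [0.5372, -0.0616, 0.1951]
eef_rot: [[1.0, 0.016, 0.007], [0.015, -1.0, 0.006], [0.007, -0.006, -1.0]]
wrist_force: [0.1, -0.1, -0.1]
width: 0.0857
time: 55.55
eef_pos: [0.5369, -0.0616, 0.2939]
eef_rot: [[1.0, 0.015, 0.005], [0.015, -1.0, 0.007], [0.005, -0.007, -1.0]]
wrist_force: [-0.1, -0.2, -0.3]
width: 0.0857
55.6 [ 0.53696211 -0.06161518  0.29416207]
12 [324.1 210.7] 42.1
16 [324.2 215.4] 43.3
20 [324.2 221.2] 44.6
[(199, 115, 116), (201, 114, 120), (203, 78, 66), (205, 94, 93), (207, 109, 107), (209, 123, 120), (211, 125, 123), (213, 118, 120), (215, 107, 110), (217, 83, 80), (219, 72, 71), (221, 73, 72), (223, 70, 71), (225, 68, 66), (227, 74, 77), (229, 70, 71), (231, 71, 72), (233, 64, 66), (235, 64, 67), (237, 60, 77), (239, 127, 126), (241, 85, 95), (243, 86, 89), (245, 92, 92)]
top dropper_mid 0.81 [374. 504.  56.] [169. 339.]
top reagent_mid 0.72 [432. 503.  73.] [164. 311.]
change round bottles 0 blue cup 972
```

The bar's centre is at row 210, and closed predicts 210.7. The bottles are unchanged. The change at the blue cup is not a clear reading, since the arm is in that part of the view; it stood upright in the close picture just before. Hand in.

```bash
python3 -c "
from plant import ctrl; print(ctrl.finish_job())"
```

```text
the job is handed in; nothing more can be done
None
```

The job is done and handed in at about 56 s of the 210 s allowed. `finish_job` reports no verdict, so these are my own checks.

- **Sequence:** I opened the tambour to its stop and pulled the carrier to the outer stop. I then stood all three yellow-lidded cups in separate bays, pushed the carrier home and closed the tambour to its stop. Every stop showed as a force rise with no further motion: 35 N open, 79 N out, 46 N home and 66 N closed.
- **Final checks:**
  - **Tambour pull:** it sits at row 210, where closed predicts 210.7.
  - **Cups:** all three lids read level and in their bays after the carrier went home. I did not see them again once the door was shut.
  - **Bottles:** the picture around the dropper and reagent bottles shows no changed pixels since the start.
- **What went wrong or disagreed:**
  - **Finger length:** the first grip on the tambour pull closed on nothing. The fingertips stand about 25 to 43 mm behind the reported TCP, depending on opening, so I gripped lower from then on.
  - **Slip while opening:** the fingers slid off the bar near the end of opening, and I gripped it again.
  - **Knocked cup:** one cup had been shifted about 3 cm, and I located it again before picking it up.
  - **Blue look-alike:** I never reached for it. My last picture comparison there was not usable because the arm was in view; it stood upright in a close picture shortly before.

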